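# Load the cassette rail

## Task

Load both medicine cassettes into the tilted grey rail through its low open end, one after the other, each with its rounded nose going in first. Push each one far enough up the rail for the sprung flap to snap shut behind it, and leave both cassettes inside behind the shut flap. Do not disturb the other things on the worktop.

Things in the scene. Friction and masses are not known exactly. Their poses are not given: they have to be found in the camera images.
- cassette_a_center (a point): Lengths in mm. Blue-grey medicine cassette, 80 g, standing on its flat bottom. Body 64 long, 44 wide, 18 high; D-shaped from above: one end (nose) a half circle of radius 22, the other (tail) square. On top an upright lengthways grip plate, see cassette_b_center. This point is the cassette's centre: 28.5 above its bottom, 32 from nose tip and from tail. x points to the nose, y across, z up.
- cassette_b_center (a point): The other cassette, identical in all. On each, in the middle of the top, stands a grip plate 32 long (lengthways), 12 thick (across), reaching up to 57 above the bottom: take it across its thickness from above. Fingertips more than 26 above the cassette's bottom stay clear of the rail's lips, so the plate can be held all the way in.
- rail: Fixed grey plastic rail, a C-shaped tube rising at 15 degrees away from its mouth. Lengths in mm. Origin: middle of the mouth on the rail's floor, 50 above the table; x points up the slope into the tube, y across, z square to the floor. Inside, the tube is 48 wide, 20.5 high, 172 long, closed at the upper end. The plastic is slippery: a cassette let go before the flap has shut behind it slides back out.
- rail_end (a point): Point on the rail's floor at its closed upper end, 172 from the mouth along the rail's x; axes as the rail's.
- rail_slot (a point): Middle of the slot in the tube's roof, at the mouth, 23.5 above the rail's floor; axes as the rail's. The roof is two lips 3 thick (their top at this height) with a slot 22 wide between them along the whole tube; a cassette's grip plate stands out through it.
- rail_apron (a point): Lower end of the open apron, 77 in front of the mouth: the rail's floor carried on at the same slope, with side guides 12 high that widen away from the mouth; axes as the rail's.
- flap (a joint): Steel flap 30 wide in the floor at the mouth. 0 = shut: upright at rail x = 0 to 3, top 14 above the floor. Hinged 8 below the floor it folds only inward (positive, rad, to 1.4) under a cassette pushed over it (about 1 N); a light spring shuts it once the cassette's tail is past x = 24. The cassette, let go, slides back onto it (centre near x = 35). A second cassette pushes the first up ahead.
- pill_jar: White screw-top pill jar, 48 mm across, 85 mm tall, standing; bystander. Origin: centre of its underside.
- dose_cup: Small clear dosing cup, 44 mm across, 45 mm tall; bystander. Origin: centre of its underside.
- carton: Flat white medicine carton 95 x 48 x 22 mm; bystander. Origin: centre of its underside.
- gel_bottle: White hand-gel bottle, 60 mm across, 150 mm tall; bystander. Origin: centre of its underside.
- blister_case: Flat dark case 140 x 75 x 28 mm; bystander. Origin: centre of its underside.
- spatula: Tablet spatula, 170 mm long, lying flat; bystander. Origin near its middle, its x along it.

How it is judged (in metres and radians):
On the way:
1. one cassette is in the rail, nose first, and the flap has shut behind it (((x of cassette_a_center in the frame of rail between 0.03 and 0.175 m and y of cassette_a_center in the frame of rail between -0.006 and 0.006 m and z of cassette_a_center in the frame of rail between 0.022 and 0.035 m and angle between the x axis of cassette_a_center and the x axis of rail, either way round below 0.15 rad and x of rail_end in the frame of cassette_a_center above 0 m) or (x of cassette_b_center in the frame of rail between 0.03 and 0.175 m and y of cassette_b_center in the frame of rail between -0.006 and 0.006 m and z of cassette_b_center in the frame of rail between 0.022 and 0.035 m and angle between the x axis of cassette_b_center and the x axis of rail, either way round below 0.15 rad and x of rail_end in the frame of cassette_b_center above 0 m)) and value of joint flap below 0.15 rad), for 0.1 s.
At the end, for the whole second after the job is handed in: Both cassettes lie in the rail tube under its lips: centre more than 30 mm up the rail from the mouth, within 6 mm of its middle line, 22 to 35 mm above its floor, along the rail within 0.15 rad, nose towards the closed upper end; the flap is shut (below 0.15 rad) (x of cassette_a_center in the frame of rail between 0.03 and 0.175 m and y of cassette_a_center in the frame of rail between -0.006 and 0.006 m and z of cassette_a_center in the frame of rail between 0.022 and 0.035 m and angle between the x axis of each of cassette_a_center, cassette_b_center and the x axis of rail, either way round below 0.15 rad and x of rail_end in the frame of cassette_a_center above 0 m and x of cassette_b_center in the frame of rail between 0.03 and 0.175 m and y of cassette_b_center in the frame of rail between -0.006 and 0.006 m and z of cassette_b_center in the frame of rail between 0.022 and 0.035 m and x of rail_end in the frame of cassette_b_center above 0 m and value of joint flap below 0.15 rad); the robot touches nothing.
It fails at once if a bystander is shoved or knocked over (moved more than 40 mm) (distance of any of pill_jar, dose_cup, carton, gel_bottle, blister_case, spatula from where it was at the start of the episode above 0.04 m).
It also fails if it takes over 66 s, if anything falls off the work surface, if the arm or the gripper's body presses on something with over 40 N, if the wrist force passes 120 N, or if a joint passes its speed limit or range.

## Robot

A 6-joint arm with a two-finger parallel gripper is mounted at the origin on the work surface. World frame = base frame: x ahead of the robot, y to its left, z up, the work surface at z = 0. Lengths are in m, angles in degrees, forces in N, time in s.
With the tool pointing down it reaches from about 0.3 to 0.75 m from the base axis. Payload 8.5 kg.
Tool frame: the origin (TCP) lies between the finger pads; the fingertips stand ahead of it and the grasp point (between the pads) lies 8 mm behind it (env.tcp_to_tips is the z of the fingertips in the tool frame, in m); z points along the fingers, x is the direction in which the jaws open and shut, and the axes are right-handed (so a half turn about z gives the same grasp; the last joint's range is limited). The gripper opens to 85 mm and grips with 20 to 120 N. Pads are 22 mm wide; open, the fingers measure 114 mm over their backs; the gripper's body (76 mm by 85 mm) begins 54 mm behind the grasp point. The pads swing forward as they close: fully open they stand 13 mm farther back than shut.
Start: joints at [60.143, 21.807, 74.336, -0, 83.858, -12.336], TCP at [0.166, 0.524, 0.242] pointing down, gripper open.
Joint ranges: [-178.18, 178.18], [-50.72, 133.34], [12.68, 142.11], [-81.47, 261.47], [9.98, 163.14], [-165.26, 165.26]. Speed limits (degrees/s): [136.94, 136.94, 180, 180, 180, 180].

## Interface

Orientations are given as a 3x3 rotation matrix whose columns are the frame's x, y, z axes.
In Python, from rig import observe, viewer, env gives the robot as it stands.
- The arm moves only by the tool jog_arm, never from a script. Its arguments are lists of equal length, an entry for each row: "dr": the turn, a rotation vector about the tool's x, y, z in rad, a list of three; "slide": the shift along the tool's x, y, z in m, a list of three; "gripper": the opening, from -1 (shut) to 1 (fully open), so that 0 is half open. In form: {"dr": [[rx, ry, rz], ...], "slide": [[dx, dy, dz], ...], "gripper": [gripper, ...]}. A call has exactly 10 rows; each row shifts and turns the commanded pose from where the row before left it, along the tool's axes as they then stand; what a row does not reach is not made up. A row lasts 1/10 s, in which the tool goes at most 50 mm and 8.59 degrees, less where a joint would pass 70% of its speed; a pose out of reach is approached as far as the arm can. A call is refused whole if a number of a shift passes 0.05 or a number of a turn 0.15, either way. A call with a gripper value outside its range is refused whole. The fingers move at their own pace and stop on an object; "force" is the grip in N (left out, the last holds). Time passes only in rows, so rows that do not move let the fingers close, or fill a call up. It gives the time, the measured TCP pose, the force and the opening at its end, in the units of the state.
- observe(): the state, without advancing time (a new reading comes with each control period).
- viewer.get_image(name): name is "scene" or "top"; returns a dict with "pixels" (384x512x3 uint8, blue, green, red), "camera_matrix" (3x3 intrinsics, pixels), "R" (3x3) and "t" (3): a world point X has camera coordinates R X + t. Camera axes: x right, y down, z forward; pixel columns grow to the right and rows downward; lengths in m; the calibration is good to about 2 mm. A picture is of the moment at which its call begins. There is no depth.
- env.close_job(): hands the job in, once; it reports no verdict.
The state is a dict: "time_s": time; "q": joint angles; "qvel": joint speeds; "joint_efforts": joint torques, N m; "position": TCP position; "tool_rot": TCP orientation; "ft_force": force on the tool from outside, world axes, zero at the start; "wrist_torque": the same for the moment, N m; "grip_width": finger opening in m.
Only numpy, scipy, OpenCV 4.12 (cv2) and the standard library are available. Lean on these libraries where they do the work, as an engineer would, in place of code of your own. Each camera call takes 0.05 s, during which the arm holds its last target.

## Working session

There is one attempt and no reset: what is moved stays moved. The work goes in short steps, Python scripts to look and compute and a tool call to move; the robot and the scene stay as the last step left them, time stands still between calls to the robot, and variables do not carry over. Pictures are saved under pics/ and viewed, and the job is handed in when it is done.

Besides the shell and the picture viewer there is one more tool, called after "Request:" as name(argument=value, ...) on one line, values as JSON. jog_arm: Moves the arm, as the interface text tells. Its arguments: {"type":"object","properties":{"dr":{"type":"array","items":{"type":"array","items":{"type":"number"}}},"slide":{"type":"array","items":{"type":"array","items":{"type":"number"}}},"gripper":{"type":"array","items":{"type":"number"}},"force":{"type":"number"}},"required":["dr","slide","gripper"]}

```bash
ls; mkdir -p pics
python3 - <<'E'
from rig import observe, viewer, env
import cv2, numpy as np
s=observe(); print({k:np.round(v,4).tolist() for k,v in s.items()}); print(env.tcp_to_tips)
for n in("scene","top"):
    d=viewer.get_image(n); cv2.imwrite(f"pics/{n}0.png",d["pixels"]); np.savez(f"{n}0.npz",**d); print(n,d["camera_matrix"],d["R"],d["t"])
    print(-d["R"].T@d["t"])
E
```

```text
pics
{'time_s': 0.0, 'q': [60.1444, 21.8417, 74.383, 0.0008, 83.8593, -12.3363], 'qvel': [-0.0428, 0.0566, 0.0226, -0.055, -0.0928, 0.1633], 'joint_efforts': [-0.0002, -44.8444, -23.128, -0.0001, 0.0048, -0.0], 'position': [0.1654, 0.5242, 0.2417], 'tool_rot': [[0.301, 0.9536, -0.0007], [0.9536, -0.301, -0.0013], [-0.0014, -0.0003, -1.0]], 'ft_force': [0.2425, -0.7598, -0.4057], 'wrist_torque': [0.0409, -0.0037, 0.0033], 'grip_width': 0.0852}
0.011
scene [[388.80835863   0.         261.87882233]
 [  0.         388.80835863 194.30141315]
 [  0.           0.           1.        ]] [[-0.39152192  0.92016396  0.00297767]
 [ 0.72211922  0.30925799 -0.61879183]
 [-0.57031081 -0.24012033 -0.78554937]] [ 0.19361182 -0.34809949  1.59071852]
[1.23437657 0.31146178 1.03361029]
top [[430.56424257   0.         248.62018133]
 [  0.         430.56424257 190.04470573]
 [  0.           0.           1.        ]] [[-1.49792972e-02 -9.99887727e-01  3.92618597e-04]
 [-9.83381921e-01  1.46609694e-02 -1.80955944e-01]
 [ 1.80929872e-01 -3.09668690e-03 -9.83491125e-01]] [0.01530132 0.57563283 1.0927512 ]
[0.36858478 0.01024418 1.17886928]
```

View pics/scene0.png

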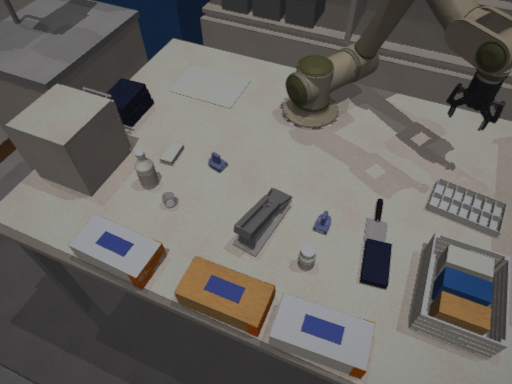

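View pics/top0.png

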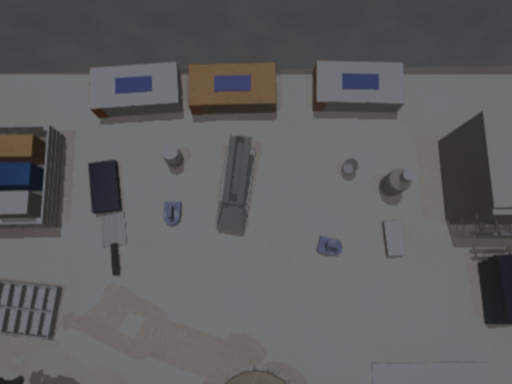

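Run:
```python
import cv2, numpy as np
t=cv2.imread("pics/top0.png"); s=cv2.imread("pics/scene0.png")
def z(im,x0,y0,w,h,f): return cv2.resize(im[y0:y0+h,x0:x0+w],None,fx=f,fy=f,interpolation=cv2.INTER_CUBIC)
cv2.imwrite("pics/z_rail_top.png",z(t,195,125,80,115,5))
cv2.imwrite("pics/z_cas_top.png",np.hstack([z(t,150,190,45,45,8),z(t,308,222,45,45,8)]))
cv2.imwrite("pics/z_rail_sc.png",z(s,225,180,80,80,7))
cv2.imwrite("pics/z_cas_sc.png",np.hstack([z(s,300,195,45,45,8),z(s,195,140,45,45,8)]))
```

```text
(no output)
```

View pics/z_rail_top.png

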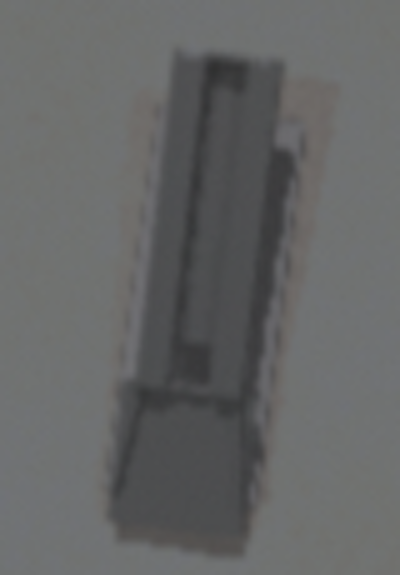

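View pics/z_cas_top.png

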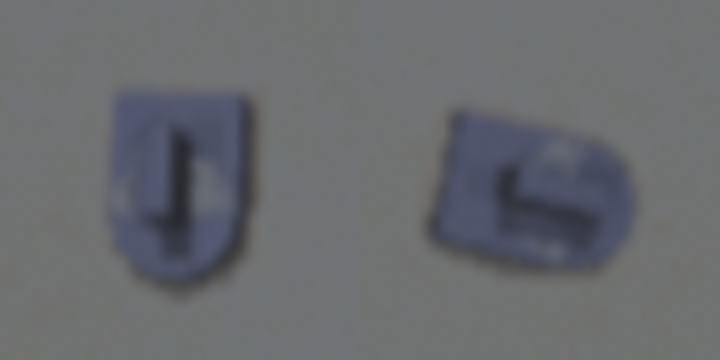

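View pics/z_rail_sc.png

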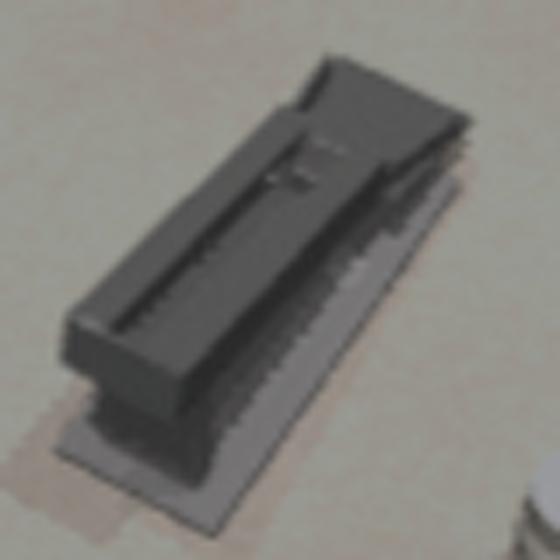

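View pics/z_cas_sc.png

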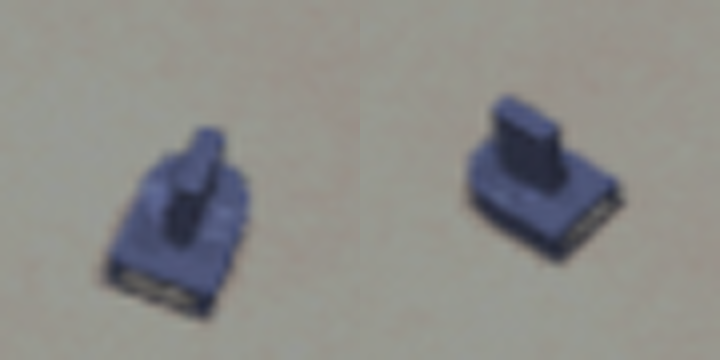

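```bash
cat > h.py <<'E'
import cv2, numpy as np
def load(n):
    d=np.load(n+".npz"); return {k:d[k] for k in d.files}
def proj(d,P):
    c=np.atleast_2d(P)@d["R"].T+d["t"]; u=c@d["camera_matrix"].T; return u[:,:2]/u[:,2:]
def rz(a): c,s=np.cos(a),np.sin(a); return np.array([[c,-s,0],[s,c,0],[0,0,1.]])
def ry(a): c,s=np.cos(a),np.sin(a); return np.array([[c,0,s],[0,1,0],[-s,0,c]])
def railT(p): return rz(p[2])@ry(-np.radians(15)), np.array([p[0],p[1],.05])
def railpt(p,X):
    R,t=railT(p); return np.atleast_2d(X)@R.T+t
E
cat > fitrail.py <<'E'
from h import *
from scipy.optimize import least_squares
T,S=load("top0"),load("scene0")
def o(z,off,f): return (np.array(z,float)+.5)/f-.5+np.array(off)
# name: (y-sign*, pts)
def model(p):
    w=p[3]; e=p[4]; a=p[5]
    return {'apL':(-.077,a,0),'apR':(-.077,-a,0),'enL':(.172+e,w,.0235),'enR':(.172+e,-w,.0235),'moL':(0,w,.0235),'moR':(0,-w,.0235),
     'slL':(0,.011,.0235),'slR':(0,-.011,.0235)}
to=lambda z:o(z,(195,125),5); so=lambda z:o(z,(225,180),7)
obs=[(T,'enL',to((178,52))),(T,'enR',to((283,62))),(T,'moL',to((133,385))),(T,'moR',to((242,396))),(T,'apL',to((117,520))),(T,'apR',to((243,533))),
(T,'slL',to((172,388))),(T,'slR',to((212,390))),
(S,'apR',so((335,58))),(S,'apL',so((470,122))),(S,'enR',so((68,322))),(S,'enL',so((182,380))),(S,'moR',so((300,112))),(S,'moL',so((385,160)))]
def run(sel,p0):
    f=lambda p:np.concatenate([proj(d,railpt(p,model(p)[n]))[0]-z for d,n,z in sel])
    r=least_squares(f,p0,loss='soft_l1'); return r.x,f(r.x).reshape(-1,2)
p0=[.5,.05,-.1,.027,.003,.03]
for nm,sel in(("both",obs),("top",[o_ for o_ in obs if o_[0] is T]),("scene",[o_ for o_ in obs if o_[0] is S])):
    p,r=run(sel,p0); print(nm,p.round(4)); print([(n,rr.round(2).tolist()) for (d,n,z),rr in zip(sel,r)])
E
python3 fitrail.py
```

```text
both [ 0.546   0.0492 -0.1325  0.0276  0.0008  0.035 ]
[('enL', [-1.29, -0.32]), ('enR', [-0.92, 0.11]), ('moL', [0.42, -0.4]), ('moR', [-0.28, -0.14]), ('apL', [-1.45, -0.13]), ('apR', [-0.57, 0.35]), ('slL', [-1.04, -0.26]), ('slR', [-0.63, 0.32]), ('apR', [-0.65, -0.01]), ('apL', [-1.34, -0.65]), ('enR', [-0.84, -0.75]), ('enL', [-0.47, -0.55]), ('moR', [-4.07, -0.88]), ('moL', [-0.85, -0.57])]
top [ 0.5458  0.0472 -0.1341  0.0275  0.0008  0.0338]
[('enL', [-0.39, -0.25]), ('enR', [-0.08, 0.2]), ('moL', [1.21, -0.36]), ('moR', [0.44, -0.07]), ('apL', [-0.29, -0.04]), ('apR', [-0.34, 0.37]), ('slL', [-0.28, -0.21]), ('slR', [0.12, 0.39])]
scene [ 0.546   0.0537 -0.1393  0.0259  0.0027  0.0365]
[('apR', [0.38, 0.25]), ('apL', [0.46, 0.08]), ('enR', [0.47, 0.21]), ('enL', [-0.26, -0.02]), ('moR', [-2.22, -0.24]), ('moL', [-0.01, -0.29])]
```

```bash
cat > ov.py <<'E'
from h import *
import sys
def ov(n,p,off,sz,f,out,w=.0275,src=None):
    d=load(n); im=d["pixels"]; x0,y0=off
    z=cv2.resize(im[y0:y0+sz[1],x0:x0+sz[0]],None,fx=f,fy=f,interpolation=cv2.INTER_CUBIC)
    z=cv2.convertScaleAbs(z,alpha=1.8)
    def ln(pts,c,cl=True):
        q=((proj(d,railpt(p,np.array(pts)))-off+.5)*f-.5)
        cv2.polylines(z,[np.round(q*16).astype(int)],cl,c,1,cv2.LINE_AA,4)
    L=.172
    ln([(0,w,.0235),(L,w,.0235),(L,-w,.0235),(0,-w,.0235)],(0,255,0))
    ln([(0,.011,.0235),(L,.011,.0235),(L,-.011,.0235),(0,-.011,.0235)],(0,255,255))
    ln([(-.077,.034,0),(0,.024,0),(0,-.024,0),(-.077,-.034,0)],(0,0,255))
    ln([(0,.015,.0),(0,.015,.014),(0,-.015,.014),(0,-.015,0)],(255,0,255))
    cv2.imwrite(out,z)
if __name__=="__main__":
    p=[float(v) for v in sys.argv[1:4]]
    ov("top0",p,(195,125),(80,115),5,f"pics/ov_top{sys.argv[4]}.png")
    ov("scene0",p,(225,180),(80,80),7,f"pics/ov_sc{sys.argv[4]}.png")
E
python3 ov.py .546 .0492 -.1325 1
```

```text
(no output)
```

View pics/ov_top1.png

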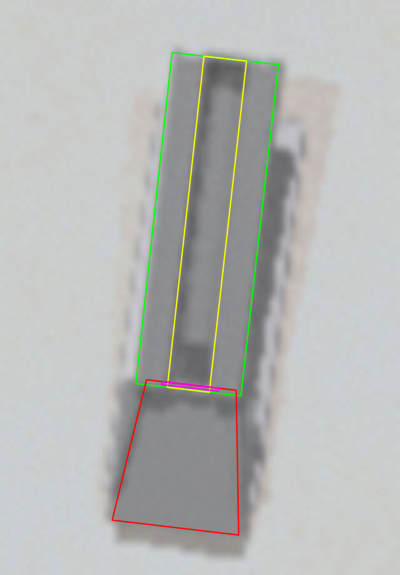

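View pics/ov_sc1.png

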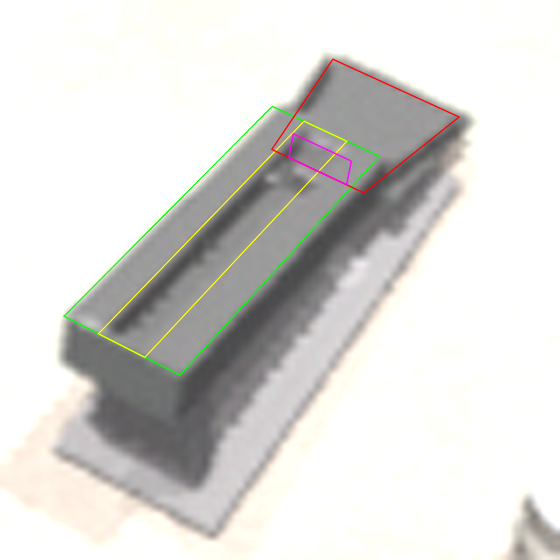

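```bash
cat > fitcas.py <<'E'
from h import *
from scipy.optimize import minimize
def outline():
    a=np.linspace(-np.pi/2,np.pi/2,25)
    return np.vstack([[(-.032,.022)][0:1],[(-.032,-.022)],np.c_[.010+.022*np.cos(a),.022*np.sin(a)]])
def cloud():
    o=outline(); b=np.vstack([np.c_[o,np.full(len(o),z)] for z in(-.0285,-.0105)])
    g=np.array([(x,y,z) for x in(-.016,.016) for y in(-.006,.006) for z in(-.0105,.0285)]); return b,g
B,G=cloud()
def mask(d,R,t,shape,f,off):
    m=np.zeros(shape,np.uint8)
    for C in(B,G):
        q=((proj(d,C@R.T+t)-off+.5)*f-.5)
        h=cv2.convexHull(q.astype(np.float32)); cv2.fillConvexPoly(m,np.round(h*16).astype(int),255,cv2.LINE_AA,4)
    return m.astype(float)/255
def seg(d,off,sz,f):
    x0,y0=off; z=cv2.resize(d["pixels"][y0:y0+sz,x0:x0+sz],None,fx=f,fy=f,interpolation=cv2.INTER_CUBIC).astype(float)
    bl=z[...,0]-z[...,2]; s=np.clip((bl-4)/16,0,1); return z,s
def fit(views,p0,Rt=None):
    Rt=Rt or (lambda p:(rz(p[2]),np.array([p[0],p[1],.0285])))
    segs=[seg(load(n),off,sz,6)[1] for n,off,sz in views]
    ds=[load(n) for n,_,_ in views]
    def c(p):
        R,t=Rt(p); return sum(np.abs(mask(d,R,t,s.shape,6,off)-s).sum()/s.sum() for d,s,(n,off,sz) in zip(ds,segs,views))
    best=min((minimize(c,np.array(p0)+dp,method='Nelder-Mead',options=dict(initial_simplex=np.array(p0)+dp+np.vstack([np.zeros(3),np.diag([.008,.008,.15])]),xatol=1e-5,fatol=1e-6)) for dp in(0,[.003,-.003,.1],[-.003,.003,-.1])),key=lambda r:r.fun)
    return best.x,best.fun
def draw(views,p,out,Rt=None):
    Rt=Rt or (lambda p:(rz(p[2]),np.array([p[0],p[1],.0285])))
    ims=[]
    for n,off,sz in views:
        d=load(n); x0,y0=off; z=cv2.resize(d["pixels"][y0:y0+sz,x0:x0+sz],None,fx=8,fy=8,interpolation=cv2.INTER_CUBIC); z=cv2.convertScaleAbs(z,alpha=1.7)
        R,t=Rt(p)
        for C in(B,G):
            q=((proj(d,C@R.T+t)-off+.5)*8-.5); h=cv2.convexHull(q.astype(np.float32)); cv2.polylines(z,[np.round(h*16).astype(int)],True,(0,255,0),1,cv2.LINE_AA,4)
        ims.append(z)
    cv2.imwrite(out,np.hstack(ims))
if __name__=="__main__":
    for nm,v,p0 in(("L",[("top0",(150,190),45),("scene0",(300,195),45)],[.5,.2,np.pi]),("R",[("top0",(308,222),45),("scene0",(195,140),45)],[.43,-.17,-np.pi/2-.15])):
        # initial from top pixel
        for k in(v,v[:1],v[1:]):
            p,c=fit(k,p0); print(nm,[q[0] for q in k],p.round(4),round(c,3))
            if len(k)==2: p0=p; draw(v,p,f"pics/fit{nm}.png")
E
python3 fitcas.py
```

```text
L ['top0', 'scene0'] [0.5228 0.2198 3.0824] 0.488
L ['top0'] [0.5241 0.2185 3.1167] 0.245
L ['scene0'] [0.5192 0.2202 3.1412] 0.182
R ['top0', 'scene0'] [ 0.4255 -0.2094 -1.8087] 0.469
R ['top0'] [ 0.427  -0.2111 -1.8067] 0.176
R ['scene0'] [ 0.4215 -0.2088 -1.9426] 0.208
```

View pics/fitL.png

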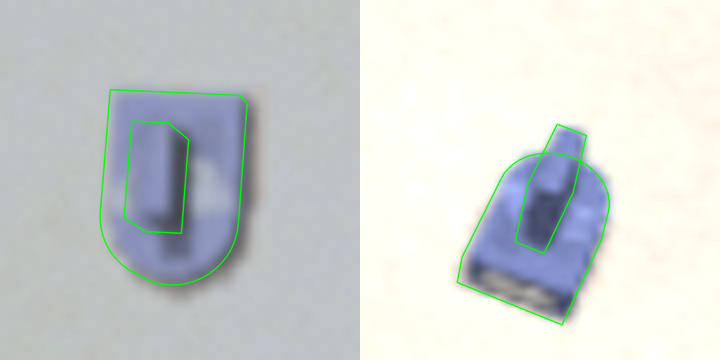

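View pics/fitR.png

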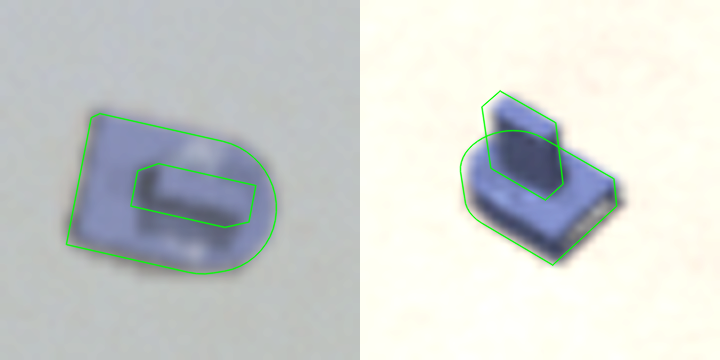

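```bash
cat >> h.py <<'E'
from scipy.spatial.transform import Rotation as Ro
def go(p_t,R_t,s=None):
    "print turn (tool rotvec) then slide in the *turned* tool axes; also slide in present axes"
    from rig import observe
    s=s or observe(); p=np.array(s["position"]); R=np.array(s["tool_rot"])
    rv=Ro.from_matrix(R.T@R_t).as_rotvec(); 
    print("t",round(float(s["time_s"]),2),"pos",p.round(4),"turn",rv.round(4),"slide(now)",(R.T@(p_t-p)).round(4),"slide(after)",(R_t.T@(p_t-p)).round(4),"F",np.round(s["ft_force"],1),"w",round(float(s["grip_width"]),4))
def down(theta): # jaw angle rad, tool down
    c,s_=np.cos(theta),np.sin(theta); return np.array([[c,s_,0],[s_,-c,0],[0,0,-1.]])
E
python3 - <<'E'
from h import *
go(np.array([.5215,.2193,.16]),down(3.12-np.pi/2))
E
```

```text
t 0.1 pos [0.1655 0.5243 0.2418] turn [-0.0005  0.0013 -0.2842] slide(now) [-0.1835  0.4313  0.0819] slide(after) [-0.2972  0.3625  0.0818] F [ 0.1  0.8 -0.1] w 0.0856
```

Request:
jog_arm(dr=[[0,0,-0.142],[0,0,-0.142],[0,0,0],[0,0,0],[0,0,0],[0,0,0],[0,0,0],[0,0,0],[0,0,0],[0,0,0]], slide=[[0,0,0],[0,0,0],[-0.037,0.045,0.01],[-0.037,0.045,0.01],[-0.037,0.045,0.01],[-0.037,0.045,0.01],[-0.037,0.045,0.01],[-0.037,0.045,0.01],[-0.037,0.045,0.01],[-0.038,0.047,0.012]], gripper=[1,1,1,1,1,1,1,1,1,1], force=40)

```text
time_s: 1.1
position: [0.4659, 0.2663, 0.173]
tool_rot: [[0.022, 1.0, -0.0], [1.0, -0.022, 0.0], [0.0, -0.0, -1.0]]
ft_force: [1.2, 0.9, 0.5]
grip_width: 0.0851
```

Run:
```python
from h import *
from rig import viewer
for n in("scene","top"):
    d=viewer.get_image(n); np.savez(n+"1.npz",**d)
go(np.array([.5215,.2193,.10]),down(3.12-np.pi/2))
T=load("top1");cv2.imwrite("pics/t1.png",cv2.resize(cv2.convertScaleAbs(T["pixels"][130:270,90:270],alpha=1.8),None,fx=4,fy=4,interpolation=cv2.INTER_CUBIC))
T=load("scene1");cv2.imwrite("pics/s1.png",cv2.resize(cv2.convertScaleAbs(T["pixels"][90:240,250:440],alpha=1.4),None,fx=4,fy=4,interpolation=cv2.INTER_CUBIC))
```

```text
t 1.2 pos [0.468  0.2642 0.1716] turn [-0.0013  0.0015 -0.006 ] slide(now) [-0.0433  0.0548  0.0716] slide(after) [-0.0437  0.0545  0.0716] F [-1.3  1.2  0.3] w 0.0856
```

View pics/s1.png

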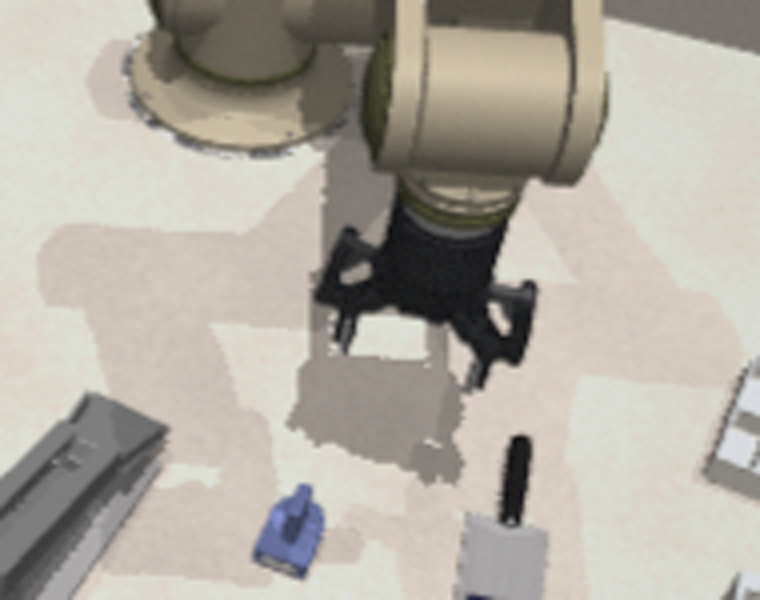

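View pics/t1.png

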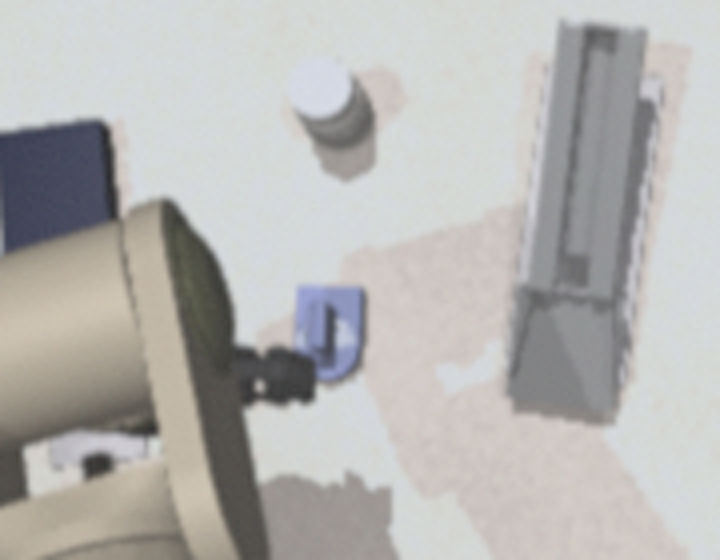

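Request:
jog_arm(dr=[[0,0,-0.006],[0,0,0],[0,0,0],[0,0,0],[0,0,0],[0,0,0],[0,0,0],[0,0,0],[0,0,0],[0,0,0]], slide=[[-0.022,0.027,0],[-0.022,0.027,0],[0,0,0.035],[0,0,0.036],[0,0,0],[0,0,0],[0,0,0],[0,0,0],[0,0,0],[0,0,0]], gripper=[1,1,1,1,1,1,1,1,1,1])

```text
time_s: 2.2
position: [0.518, 0.2231, 0.103]
tool_rot: [[0.016, 1.0, 0.001], [1.0, -0.016, 0.0], [0.0, 0.001, -1.0]]
ft_force: [-0.7, -0.5, 0.0]
grip_width: 0.0849
```

Run:
```python
from h import *
from rig import viewer
go(np.array([.5215,.2193,.04]),down(3.12-np.pi/2))
for n in("scene",):
    d=viewer.get_image(n); np.savez(n+"2.npz",**d)
T=load("scene2");cv2.imwrite("pics/s2.png",cv2.resize(cv2.convertScaleAbs(T["pixels"][150:250,270:380],alpha=1.4),None,fx=7,fy=6,interpolation=cv2.INTER_CUBIC))
```

```text
t 2.2 pos [0.518  0.2231 0.103 ] turn [ 0.0011 -0.0003  0.0059] slide(now) [-0.0037  0.0035  0.063 ] slide(after) [-0.0037  0.0036  0.063 ] F [-0.7 -0.5  0. ] w 0.0849
```

View pics/s2.png

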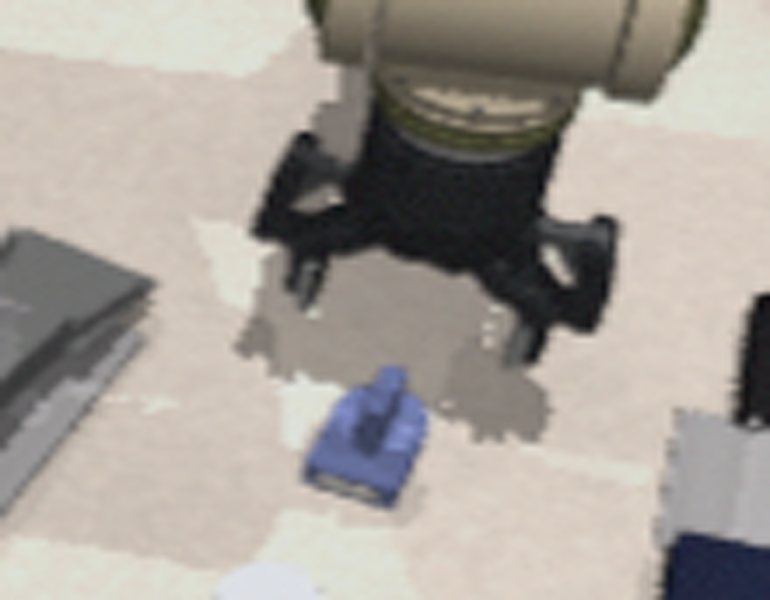

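Request:
jog_arm(dr=[[0,0,0.005],[0,0,0],[0,0,0],[0,0,0],[0,0,0],[0,0,0],[0,0,0],[0,0,0],[0,0,0],[0,0,0]], slide=[[-0.0037,0.0035,0],[0,0,0.03],[0,0,0.02],[0,0,0.01],[0,0,0],[0,0,0],[0,0,0],[0,0,0],[0,0,0],[0,0,0]], gripper=[1,1,1,1,1,1,1,1,1,1])

```text
time_s: 3.25
position: [0.5213, 0.2193, 0.0427]
tool_rot: [[0.021, 1.0, 0.001], [1.0, -0.021, 0.0], [0.0, 0.001, -1.0]]
ft_force: [-0.2, 0.5, 0.7]
grip_width: 0.0857
```

Run:
```python
from h import *
from rig import viewer
go(np.array([.5215,.2193,.04]),down(3.12-np.pi/2))
for n in("scene",):
    d=viewer.get_image(n); np.savez(n+"2.npz",**d)
go(np.array([.5215,.2193,.04]),down(3.12-np.pi/2))
T=load("scene2");cv2.imwrite("pics/s3.png",cv2.resize(cv2.convertScaleAbs(T["pixels"][150:250,270:380],alpha=1.4),None,fx=7,fy=6,interpolation=cv2.INTER_CUBIC))
```

```text
t 3.25 pos [0.5213 0.2193 0.0427] turn [ 0.0005 -0.0001  0.0009] slide(now) [0.     0.0002 0.0027] slide(after) [0.     0.0002 0.0027] F [-0.2  0.5  0.7] w 0.0857
t 3.3 pos [0.5213 0.2192 0.0426] turn [ 0.0004 -0.0001  0.0008] slide(now) [0.0001 0.0002 0.0026] slide(after) [0.0001 0.0002 0.0026] F [-0.2  0.3  0.2] w 0.0854
```

View pics/s3.png

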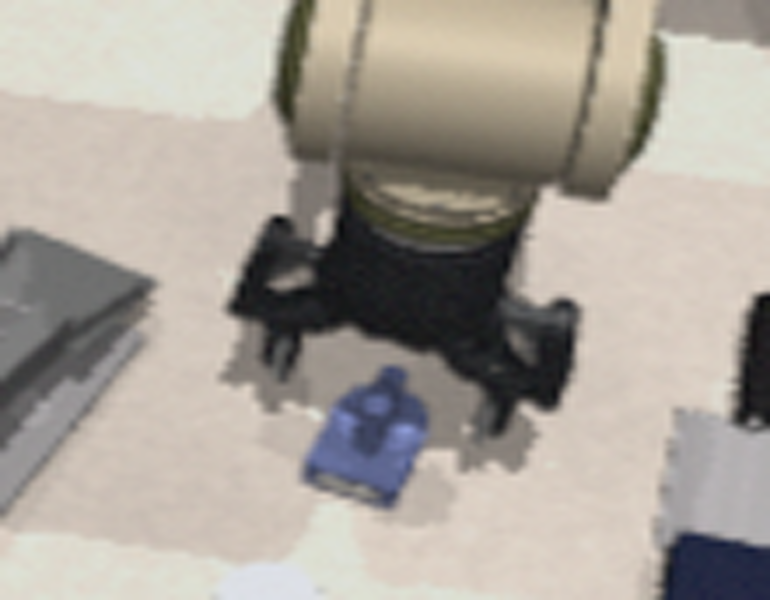

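Run:
```python
from h import *
T=load("scene2")
for P in [(.5213,.2193+.0427,.0446),(.5213,.2193-.0427,.0446),(.5213,.2193,.0446)]:
    q=proj(T,np.array(P))[0]; print(P,(q-[270,150]+.5)*[7,6]-.5)
```

```text
(0.5213, 0.262, 0.0446) [471.43594242 427.87288279]
(0.5213, 0.17659999999999998, 0.0446) [286.69115172 374.51312322]
(0.5213, 0.2193, 0.0446) [378.27803661 400.96612435]
```

Request:
jog_arm(dr=[[0,0,0],[0,0,0],[0,0,0],[0,0,0],[0,0,0],[0,0,0],[0,0,0],[0,0,0],[0,0,0],[0,0,0]], slide=[[0,0,0.0022],[0,0,0],[0,0,0],[0,0,0],[0,0,0],[0,0,0],[0,0,0],[0,0,0],[0,0,0],[0,0,0]], gripper=[1,-1,-1,-1,-1,-1,-1,-1,-1,-1], force=40)

```text
time_s: 4.3
position: [0.5213, 0.2192, 0.0402]
tool_rot: [[0.021, 1.0, 0.0], [1.0, -0.021, -0.0], [-0.0, 0.0, -1.0]]
ft_force: [0.3, 0.1, -0.4]
grip_width: 0.0114
```

Run:
```python
from h import *
from rig import viewer
go(np.array([.5215,.2193,.14]),down(3.12-np.pi/2))
for n in("scene",):
    d=viewer.get_image(n); np.savez(n+"4.npz",**d)
T=load("scene4");cv2.imwrite("pics/s4.png",cv2.resize(cv2.convertScaleAbs(T["pixels"][150:250,270:380],alpha=1.4),None,fx=7,fy=6,interpolation=cv2.INTER_CUBIC))
```

```text
t 4.3 pos [0.5213 0.2192 0.0402] turn [0.     0.     0.0008] slide(now) [ 0.0001  0.0002 -0.0998] slide(after) [ 0.0001  0.0002 -0.0998] F [ 0.3  0.1 -0.4] w 0.0114
```

View pics/s4.png

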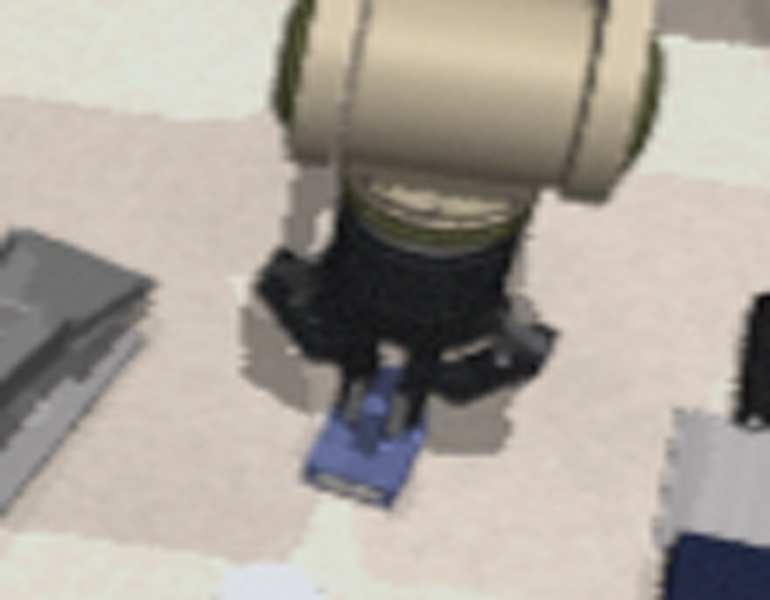

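Request:
jog_arm(dr=[[0,0,0],[0,0,0],[0,0,0],[0,0,0.148],[0,0,0.148],[0,0,0.148],[0,0,0.148],[0,0,0.148],[0,0,0.148],[0,0,0.148]], slide=[[0,0,-0.02],[0,0,-0.04],[0,0,-0.05],[0,0,-0.01],[0,0,0],[0,0,0],[0,0,0],[0,0,0],[0,0,0],[0,0,0]], gripper=[-1,-1,-1,-1,-1,-1,-1,-1,-1,-1])

```text
time_s: 5.35
position: [0.5211, 0.2192, 0.16]
tool_rot: [[0.874, 0.486, -0.001], [0.486, -0.874, -0.0], [-0.001, -0.0, -1.0]]
ft_force: [-0.7, -0.6, 0.2]
grip_width: 0.0113
```

Request:
jog_arm(dr=[[0,0,0.148],[0,0,0.148],[0,0,0.148],[0,0,0.148],[0,0,0.148],[0,0,0.148],[0,0,0.148],[0,0,0.148],[0,0,0.148],[0,0,0.148]], slide=[[0,0,0],[0,0,0],[0,0,0],[0,0,0],[0,0,0],[0,0,0],[0,0,0],[0,0,0],[0,0,0],[0,0,0]], gripper=[-1,-1,-1,-1,-1,-1,-1,-1,-1,-1])

```text
time_s: 6.35
position: [0.521, 0.2192, 0.16]
tool_rot: [[0.564, -0.826, -0.001], [-0.826, -0.564, -0.0], [-0.0, 0.001, -1.0]]
ft_force: [0.3, 0.9, -0.2]
grip_width: 0.0113
```

```bash
cat >> h.py <<'E'
RAIL=[.546,.0492,-.135]
# cassette pose in rail coords -> TCP pose. jawsign: tool x = jawsign*rail y ; c = (along offset of TCP from centre, height of TCP over bottom)
def tcp_for(xc,bottom,jaw=1,rail=None,along=0.,h=.0402,y=0.):
    rail=rail or RAIL; R,t=railT(rail)
    Z=-R[:,2]; X=jaw*R[:,1]; Rt=np.c_[X,np.cross(Z,X),Z]
    return R@np.array([xc+along,y,bottom+h])+t, Rt
E
python3 - <<'E'
from h import *
from rig import observe
s=observe(); print(np.round(s['q'],1),np.round(s['tool_rot'],3).tolist())
p,R=tcp_for(-.12,.01,-1); print(p)
go(p,R)
p2,_=tcp_for(-.12,.05,-1); print(p2); go(p2,R)
E
```

```text
[10.8 27.4 79.5  0.  73.2 66.5] [[0.564, -0.826, -0.001], [-0.826, -0.564, -0.0], [-0.0, 0.001, -1.0]]
[0.41826904 0.0665492  0.06743119]
t 6.35 pos [0.521  0.2192 0.16  ] turn [0.2505 0.0961 0.7294] slide(now) [0.0682 0.1709 0.0926] slide(after) [0.1651 0.1025 0.0683] F [ 0.3  0.9 -0.2] w 0.0113
[0.40801047 0.06794259 0.10606822]
t 6.35 pos [0.521  0.2192 0.16  ] turn [0.2505 0.0961 0.7294] slide(now) [0.0612 0.1786 0.054 ] slide(after) [0.1651 0.1025 0.0283] F [ 0.3  0.9 -0.2] w 0.0113
```

Request:
jog_arm(dr=[[0.0418,0.016,0.1216],[0.0418,0.016,0.1216],[0.0418,0.016,0.1216],[0.0418,0.016,0.1216],[0.0418,0.016,0.1216],[0.0418,0.016,0.1216],[0,0,0],[0,0,0],[0,0,0],[0,0,0]], slide=[[0,0,0],[0,0,0],[0,0,0],[0,0,0],[0,0,0],[0,0,0],[0.041,0.0256,0],[0.041,0.0256,0.008],[0.041,0.0256,0.01],[0.042,0.0256,0.01]], gripper=[-1,-1,-1,-1,-1,-1,-1,-1,-1,-1])

```text
time_s: 7.35
position: [0.4079, 0.0667, 0.1063]
tool_rot: [[-0.128, -0.958, 0.258], [-0.992, 0.123, -0.033], [-0.0, -0.26, -0.965]]
ft_force: [0.9, -1.0, -2.2]
grip_width: 0.0114
```

Run:
```python
from h import *
from rig import observe
s=observe(); print(np.round(s['q'],1),np.round(s['tool_rot'],3).tolist())
p2,R=tcp_for(-.10,.012,-1); print(p2); go(p2,R)
```

```text
[-7.200e+00  1.430e+01  1.163e+02 -1.000e-01  3.440e+01  9.020e+01] [[-0.128, -0.958, 0.258], [-0.992, 0.123, -0.033], [-0.0, -0.26, -0.965]]
[0.43689885 0.06401879 0.07453942]
t 7.35 pos [0.4079 0.0667 0.1063] turn [-0.0017  0.0019  0.0067] slide(now) [-0.001  -0.0199  0.0382] slide(after) [-0.0012 -0.0199  0.0382] F [ 0.9 -1.  -2.2] w 0.0114
```

Request:
jog_arm(dr=[[0,0,0],[-0.0017,0.0019,0.0067],[0,0,0],[0,0,0],[0,0,0],[0,0,0],[0,0,0],[0,0,0],[0,0,0],[0,0,0]], slide=[[0,0,0],[-0.0012,-0.025,0.012],[0,-0.025,0.012],[0,0,0.012],[0,0,0],[0,0,0],[0,0,0],[0,0,0],[0,0,0],[0,0,0]], gripper=[-1,-1,-1,-1,-1,-1,-1,-1,-1,-1])

```text
time_s: 8.35
position: [0.4665, 0.0611, 0.085]
tool_rot: [[-0.136, -0.957, 0.256], [-0.991, 0.131, -0.035], [-0.0, -0.258, -0.966]]
ft_force: [0.1, 0.8, -1.4]
grip_width: 0.011
```

Run:
```python
from h import *
from rig import observe,viewer
p2,R=tcp_for(-.07,.014,-1); print(p2); go(p2,R)
for n in("scene","top"):
    d=viewer.get_image(n); np.savez(n+"5.npz",**d)
T=load("scene5");cv2.imwrite("pics/s5.png",cv2.resize(cv2.convertScaleAbs(T["pixels"][150:250,220:330],alpha=1.5),None,fx=7,fy=6,interpolation=cv2.INTER_CUBIC))
T=load("top5");cv2.imwrite("pics/t5.png",cv2.resize(cv2.convertScaleAbs(T["pixels"][120:270,180:290],alpha=1.8),None,fx=4,fy=4,interpolation=cv2.INTER_CUBIC))
```

```text
[0.46510004 0.06018833 0.08423585]
t 8.35 pos [0.4665 0.0611 0.085 ] turn [ 0.0006  0.     -0.001 ] slide(now) [0.0011 0.0014 0.0004] slide(after) [0.0011 0.0014 0.0004] F [ 0.1  0.8 -1.4] w 0.011
```

View pics/s5.png

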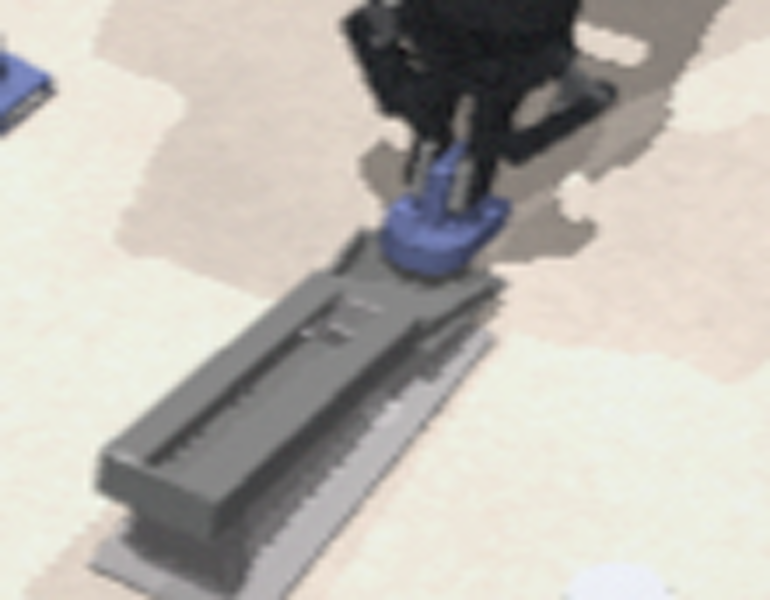

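View pics/t5.png

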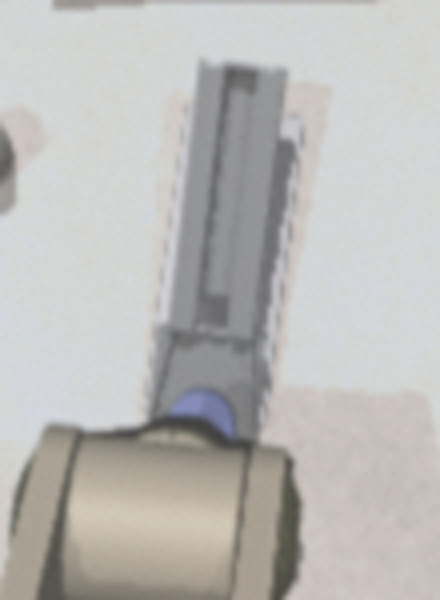

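```bash
cat > ov2.py <<'E'
from h import *
from fitcas import B,G
def ov2(n,p,tp,tR,a,off,sz,f,out,jaw=-1,w=.0275,bias=(0,0),h=.0402):
    d=load(n); im=d["pixels"]; x0,y0=off
    z=cv2.resize(im[y0:y0+sz[1],x0:x0+sz[0]],None,fx=f,fy=f,interpolation=cv2.INTER_CUBIC)
    z=cv2.convertScaleAbs(z,alpha=1.7)
    pl=lambda W,c,cl=True: cv2.polylines(z,[np.round(((proj(d,W)+bias-off+.5)*f-.5)*16).astype(int)],cl,c,1,cv2.LINE_AA,4)
    ln=lambda pts,c:pl(railpt(p,np.array(pts)),c)
    L=.172
    ln([(0,w,.0235),(L,w,.0235),(L,-w,.0235),(0,-w,.0235)],(0,255,0))
    ln([(0,.011,.0235),(L,.011,.0235),(L,-.011,.0235),(0,-.011,.0235)],(0,255,255))
    ln([(-.077,.034,0),(0,.024,0),(0,-.024,0),(-.077,-.034,0)],(0,0,255))
    Rc=np.c_[jaw*-1*-tR[:,1]*-1 if False else (jaw*tR[:,1]),jaw*tR[:,0],-tR[:,2]]
    c=tp-Rc@np.array([a,0,h-.0285])
    nb=len(B)//2
    pl(c+B[:nb]@Rc.T,(255,0,255)); pl(c+B[nb:]@Rc.T,(0,128,255)); 
    pl(c+G[[1,3,7,5]]@Rc.T,(255,255,0))
    cv2.imwrite(out,z); return c,Rc
if __name__=="__main__":
    from rig import observe
    s=observe(); tp=np.array(s["position"]);tR=np.array(s["tool_rot"])
    p=[.546,.0492,-.135]
    print(ov2("scene5",p,tp,tR,0,(225,165),(80,85),7,"pics/o5s.png"))
    ov2("top5",p,tp,tR,0,(200,125),(70,110),5,"pics/o5t.png")
E
python3 ov2.py
```

```text
(array([0.46946168, 0.06071911, 0.07352528]), array([[ 9.57194451e-01,  1.35593075e-01, -2.55721140e-01],
       [-1.31063549e-01,  9.90764582e-01,  3.47547117e-02],
       [ 2.58071947e-01,  2.48703002e-04,  9.66125669e-01]]))
```

View pics/o5s.png

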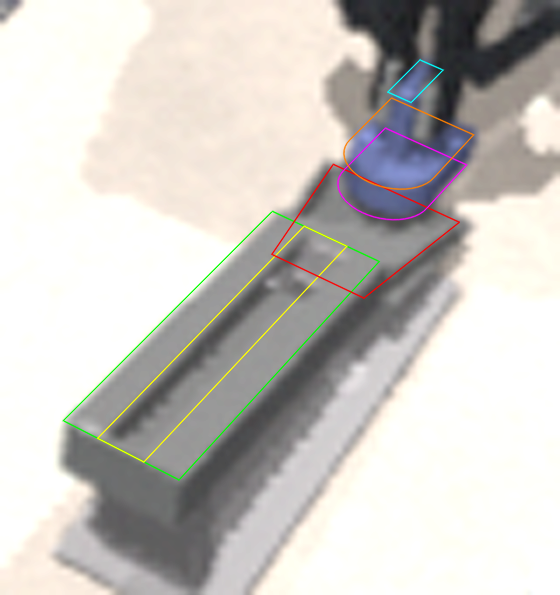

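View pics/o5t.png

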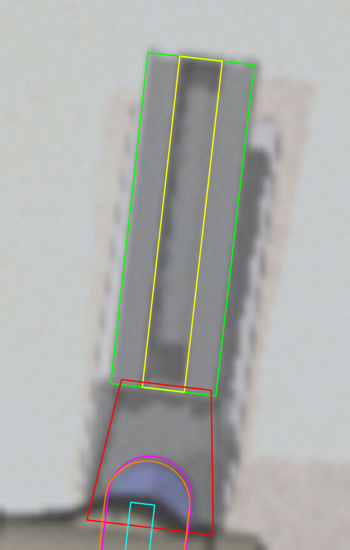

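Run:
```python
from ov2 import *
from rig import observe
s=observe(); tp=np.array(s["position"]);tR=np.array(s["tool_rot"])
p=[.546,.0492,-.135]
ov2("scene5",p,tp,tR,0,(262,165),(36,46),16,"pics/o6s.png")
ov2("top5",p,tp,tR,0,(210,195),(40,40),15,"pics/o6t.png")
```

```text
(no output)
```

View pics/o6s.png

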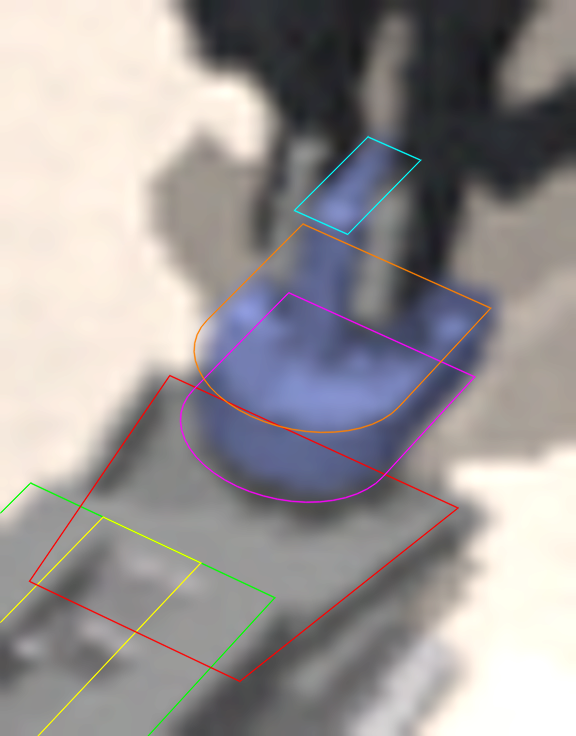

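View pics/o6t.png

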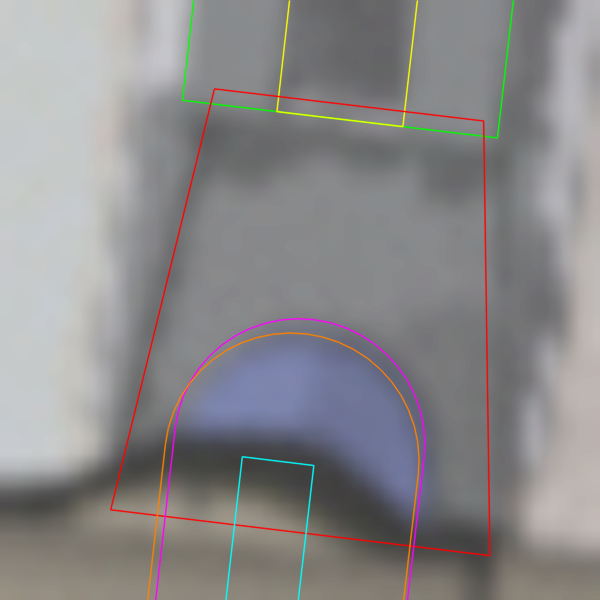

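```bash
cat >> h.py <<'E'
def st(jaw=-1,rail=None,along=.0025,h=.0402):
    from rig import observe
    rail=rail or RAIL; s=observe(); R,t=railT(rail); q=R.T@(np.array(s["position"])-t)
    _,Rt=tcp_for(0,0,jaw,rail); rv=Ro.from_matrix(np.array(s["tool_rot"]).T@Rt).as_rotvec()
    print("t",round(float(s["time_s"]),2),"rail xc %.4f y %.4f bottom %.4f"%(q[0]-along,q[1],q[2]-h),"turn",rv.round(4),"F rail",(R.T@np.array(s["ft_force"])).round(1),"M",np.round(s["wrist_torque"],2),"w",round(float(s["grip_width"]),4))
E
python3 -c "
from h import *
st()"
```

```text
t 8.45 rail xc -0.0712 y 0.0011 bottom 0.0143 turn [ 0.0008 -0.     -0.001 ] F rail [-0.7 -0.1 -2.2] M [0.02 0.1  0.01] w 0.0114
```

Request:
jog_arm(dr=[[0,0,0],[0,0,0],[0,0,0],[0,0,0],[0,0,0],[0,0,0],[0,0,0],[0,0,0],[0,0,0],[0,0,0]], slide=[[0.0011,0,0],[0,0,0.003],[0,0,0.003],[0,0,0.003],[0,0,0.002],[0,0,0],[0,0,0],[0,0,0],[0,0,0],[0,0,0]], gripper=[-1,-1,-1,-1,-1,-1,-1,-1,-1,-1])

```text
time_s: 9.45
position: [0.4692, 0.0597, 0.0742]
tool_rot: [[-0.136, -0.957, 0.256], [-0.991, 0.131, -0.035], [-0.0, -0.258, -0.966]]
ft_force: [0.8, 0.8, -0.5]
grip_width: 0.0111
```

```bash
python3 -c "
from h import *
st()"
```

```text
t 9.45 rail xc -0.0711 y 0.0000 bottom 0.0032 turn [ 0.0007 -0.     -0.001 ] F rail [ 0.5  0.9 -0.6] M [ 0.03  0.11 -0.  ] w 0.0111
```

Request:
jog_arm(dr=[[0,0,0],[0,0,0],[0,0,0],[0,0,0],[0,0,0],[0,0,0],[0,0,0],[0,0,0],[0,0,0],[0,0,0]], slide=[[0,-0.005,0.0018],[0,-0.006,0],[0,-0.006,0],[0,-0.006,0],[0,-0.006,0],[0,0,0],[0,0,0],[0,0,0],[0,0,0],[0,0,0]], gripper=[-1,-1,-1,-1,-1,-1,-1,-1,-1,-1])

```text
time_s: 10.45
position: [0.4972, 0.0558, 0.0798]
tool_rot: [[-0.136, -0.957, 0.255], [-0.991, 0.131, -0.035], [-0.0, -0.258, -0.966]]
ft_force: [0.6, 0.2, -1.5]
grip_width: 0.0115
```

Run:
```python
from h import *
from rig import viewer
st()
from ov2 import *
from rig import observe
for n in("scene","top"):
    d=viewer.get_image(n); np.savez(n+"7.npz",**d)
s=observe(); tp=np.array(s["position"]);tR=np.array(s["tool_rot"])
p=[.546,.0492,-.135]
ov2("scene7",p,tp,tR,.0025,(255,170),(40,42),16,"pics/o7s.png",bias=(.9,-.1))
ov2("top7",p,tp,tR,.0025,(207,190),(46,40),15,"pics/o7t.png",bias=(.6,0))
```

```text
t 10.45 rail xc -0.0424 y -0.0000 bottom 0.0013 turn [ 0.0012 -0.     -0.0011] F rail [ 0.2  0.3 -1.6] M [0.02 0.16 0.01] w 0.0115
```

View pics/o7s.png

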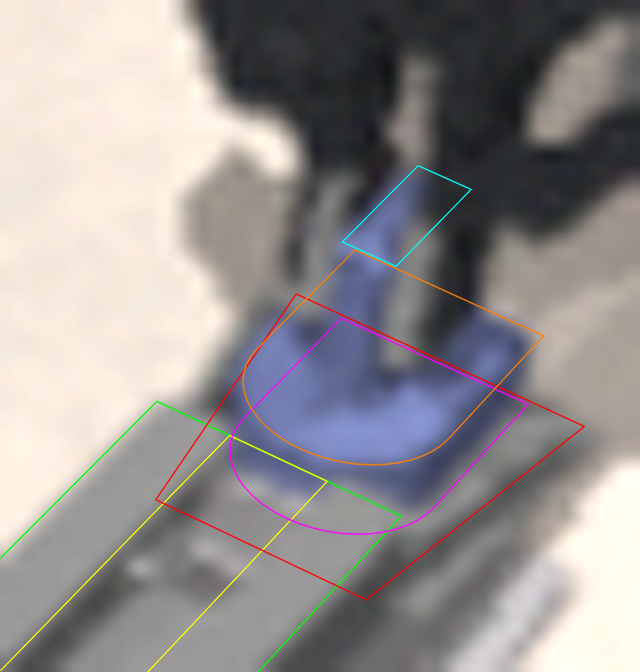

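View pics/o7t.png

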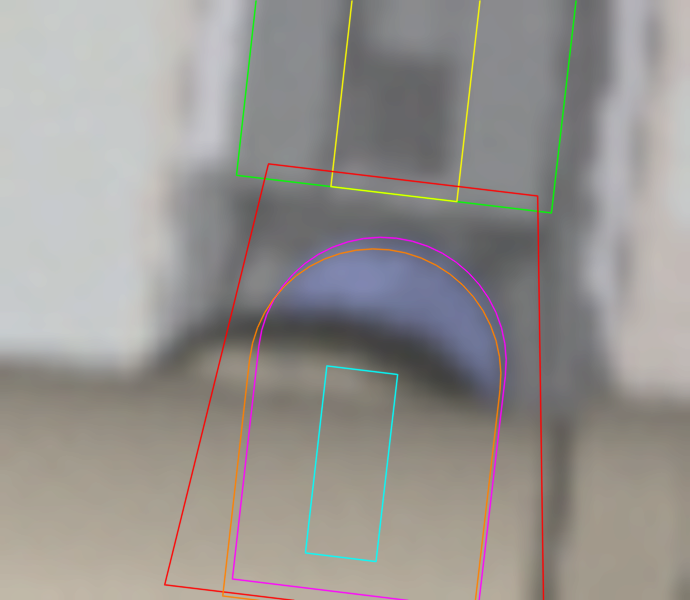

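Request:
jog_arm(dr=[[0,0,0],[0,0,0],[0,0,0],[0,0,0],[0,0,0],[0,0,0],[0,0,0],[0,0,0],[0,0,0],[0,0,0]], slide=[[-0.0008,-0.003,0],[0,-0.003,0],[0,-0.003,0],[0,-0.003,0],[0,-0.003,0],[0,-0.003,0],[0,-0.003,0],[0,-0.003,0],[0,0,0],[0,0,0]], gripper=[-1,-1,-1,-1,-1,-1,-1,-1,-1,-1])

```text
time_s: 11.55
position: [0.5206, 0.0534, 0.0861]
tool_rot: [[-0.136, -0.957, 0.256], [-0.991, 0.131, -0.035], [-0.0, -0.258, -0.966]]
ft_force: [-0.7, -0.1, 0.1]
grip_width: 0.0112
```

```bash
python3 -c "
from h import *
st()"
```

```text
t 11.55 rail xc -0.0181 y 0.0007 bottom 0.0013 turn [ 0.0007 -0.     -0.0011] F rail [-0.6 -0.2  0.3] M [ 0.04  0.21 -0.02] w 0.0112
```

Request:
jog_arm(dr=[[0,0,0],[0,0,0],[0,0,0],[0,0,0],[0,0,0],[0,0,0],[0,0,0],[0,0,0],[0,0,0],[0,0,0]], slide=[[0,-0.003,0],[0,-0.003,0],[0,-0.003,0],[0,-0.003,0],[0,-0.003,0],[0,-0.003,0],[0,-0.003,0],[0,0,0],[0,0,0],[0,0,0]], gripper=[-1,-1,-1,-1,-1,-1,-1,-1,-1,-1])

```text
time_s: 12.55
position: [0.5405, 0.0507, 0.0914]
tool_rot: [[-0.136, -0.957, 0.255], [-0.991, 0.131, -0.035], [-0.0, -0.258, -0.966]]
ft_force: [-0.4, -0.3, -0.0]
grip_width: 0.011
```

```bash
python3 -c "
from h import *
st()"
```

```text
t 12.55 rail xc 0.0027 y 0.0007 bottom 0.0013 turn [ 0.001 -0.    -0.001] F rail [-0.3 -0.3  0.1] M [-0.02  0.13 -0.04] w 0.011
```

Request:
jog_arm(dr=[[0,0,0],[0,0,0],[0,0,0],[0,0,0],[0,0,0],[0,0,0],[0,0,0],[0,0,0],[0,0,0],[0,0,0]], slide=[[0,-0.004,0],[0,-0.004,0],[0,-0.004,0],[0,-0.004,0],[0,-0.004,0],[0,-0.004,0],[0,-0.004,0],[0,-0.004,0],[0,0,0],[0,0,0]], gripper=[-1,-1,-1,-1,-1,-1,-1,-1,-1,-1])

```text
time_s: 13.55
position: [0.5712, 0.0465, 0.0997]
tool_rot: [[-0.136, -0.957, 0.256], [-0.991, 0.131, -0.035], [-0.0, -0.258, -0.966]]
ft_force: [-0.7, -0.5, 0.1]
grip_width: 0.0115
```

```bash
python3 -c "
from h import *
st()"
```

```text
t 13.55 rail xc 0.0348 y 0.0007 bottom 0.0012 turn [ 0.0009 -0.     -0.001 ] F rail [-0.6 -0.6  0.2] M [-0.01  0.16 -0.05] w 0.0115
```

Request:
jog_arm(dr=[[0,0,0],[0,0,0],[0,0,0],[0,0,0],[0,0,0],[0,0,0],[0,0,0],[0,0,0],[0,0,0],[0,0,0]], slide=[[0,-0.005,0],[0,-0.005,0],[0,-0.005,0],[0,-0.005,0],[0,-0.005,0],[0,-0.005,0],[0,-0.005,0],[0,-0.002,0],[0,0,0],[0,0,0]], gripper=[-1,-1,-1,-1,-1,-1,-1,-1,-1,-1])

```text
time_s: 14.55
position: [0.6065, 0.0416, 0.1091]
tool_rot: [[-0.136, -0.957, 0.255], [-0.991, 0.131, -0.035], [-0.0, -0.258, -0.966]]
ft_force: [0.4, 0.4, -0.7]
grip_width: 0.0111
```

Run:
```python
from h import *
from rig import viewer
st()
from ov2 import *
from rig import observe
for n in("scene","top"):
    d=viewer.get_image(n); np.savez(n+"8.npz",**d)
s=observe(); tp=np.array(s["position"]);tR=np.array(s["tool_rot"])
p=[.546,.050,-.135]
ov2("scene8",p,tp,tR,.0025,(235,160),(60,55),12,"pics/o8s.png",bias=(.6,-.1))
cv2.imwrite("pics/s8.png",cv2.resize(cv2.convertScaleAbs(load("scene8")["pixels"][150:250,220:330],alpha=1.5),None,fx=7,fy=6,interpolation=cv2.INTER_CUBIC))
```

```text
t 14.55 rail xc 0.0716 y 0.0007 bottom 0.0011 turn [ 0.0013 -0.     -0.0011] F rail [ 0.2  0.4 -0.8] M [ 0.06  0.14 -0.03] w 0.0111
```

View pics/s8.png

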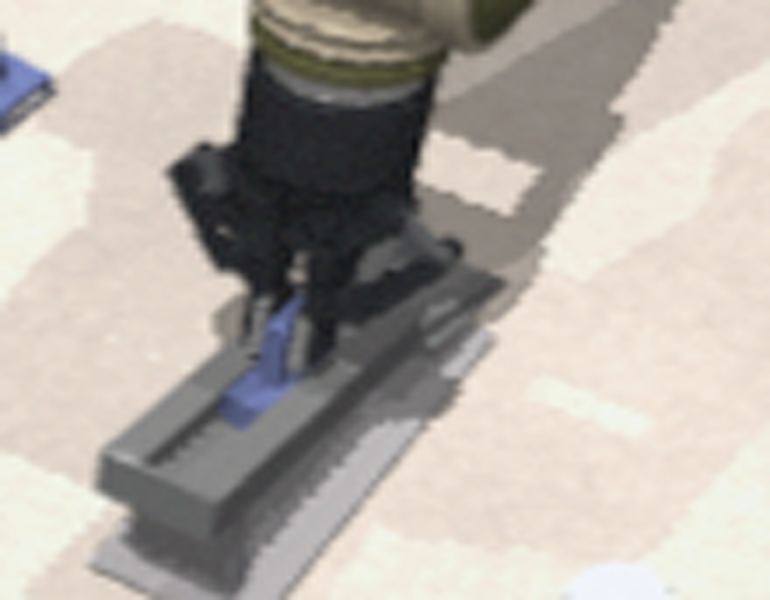

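Request:
jog_arm(dr=[[0,0,0],[0,0,0],[0,0,0],[0,0,0],[0,0,0],[0,0,0],[0,0,0],[0,0,0],[0,0,0],[0,0,0]], slide=[[0,0,0],[0,0,0],[0,0,0],[0,0,0],[0,0,0],[0,0,-0.02],[0,0,-0.03],[0,0,-0.03],[0,0,0],[0,0,0]], gripper=[0,0,0,0,0,0,0,0,0,0])

```text
time_s: 15.65
position: [0.5861, 0.0444, 0.1868]
tool_rot: [[-0.136, -0.957, 0.256], [-0.991, 0.131, -0.035], [-0.0, -0.259, -0.966]]
ft_force: [-0.2, -0.2, -1.3]
grip_width: 0.0426
```

Run:
```python
from h import *
from rig import viewer
st()
for n in("scene","top"):
    d=viewer.get_image(n); np.savez(n+"9.npz",**d)
cv2.imwrite("pics/s9.png",cv2.resize(cv2.convertScaleAbs(load("scene9")["pixels"][150:250,220:330],alpha=1.5),None,fx=7,fy=6,interpolation=cv2.INTER_CUBIC))
# target: over R cassette, cassette fit
th=-1.85+np.pi/2
print(np.degrees(th)); go(np.array([.4243,-.21,.16]),down(th))
```

```text
t 15.65 rail xc 0.0719 y 0.0007 bottom 0.0815 turn [ 0.     0.    -0.001] F rail [-0.5 -0.2 -1.2] M [ 0.01  0.13 -0.01] w 0.0426
-15.997192099202303
t 15.75 pos [0.5859 0.0444 0.1855] turn [-0.2136 -0.1847 -1.4191] slide(now) [ 0.274   0.1279 -0.0076] slide(after) [-0.0852  0.2891  0.0255] F [-0.3 -0.3 -0.4] w 0.0431
```

View pics/s9.png

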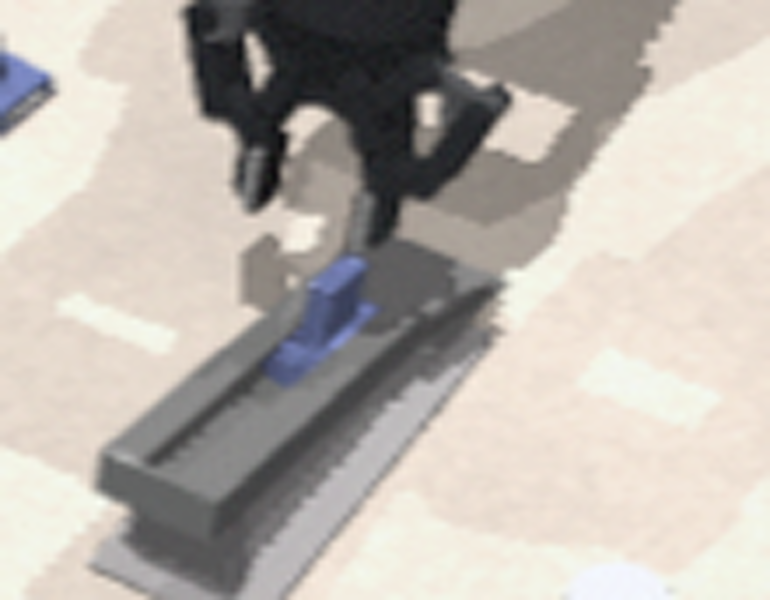

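Run:
```python
from h import *
go(np.array([.427,-.2105,.13]),down(-1.80+np.pi/2))
```

```text
t 15.75 pos [0.5859 0.0444 0.1855] turn [-0.2102 -0.1912 -1.4687] slide(now) [0.2741 0.1329 0.0221] slide(after) [-0.0968  0.2843  0.0555] F [-0.3 -0.3 -0.4] w 0.0431
```

Request:
jog_arm(dr=[[-0.021,-0.0191,-0.1465],[-0.021,-0.0191,-0.1465],[-0.021,-0.0191,-0.1465],[-0.021,-0.0191,-0.1465],[-0.021,-0.0191,-0.1465],[-0.021,-0.0191,-0.1465],[-0.021,-0.0191,-0.1465],[-0.021,-0.0191,-0.1465],[-0.021,-0.0191,-0.1465],[-0.021,-0.0191,-0.1465]], slide=[[0,0,0],[0,0,0],[0,0,0],[0,0,0],[0,0,0],[0,0,0],[0,0,0],[0,0,0],[0,0,0],[0,0,0]], gripper=[1,1,1,1,1,1,1,1,1,1])

```text
time_s: 16.75
position: [0.586, 0.0443, 0.1851]
tool_rot: [[0.974, -0.225, -0.001], [-0.225, -0.974, 0.0], [-0.001, 0.0, -1.0]]
ft_force: [-0.3, -0.5, 0.2]
grip_width: 0.0851
```

Request:
jog_arm(dr=[[0,0,0],[0,0,0],[0,0,0],[0,0,0],[0,0,0],[0,0,0],[0,0,0],[0,0,0],[0,0,0],[0,0,0]], slide=[[-0.012,0.036,0],[-0.012,0.036,0],[-0.012,0.036,0],[-0.012,0.036,0],[-0.012,0.036,0.01],[-0.012,0.036,0.01],[-0.012,0.036,0.01],[-0.012,0.032,0.02],[0,0,0],[0,0,0]], gripper=[1,1,1,1,1,1,1,1,1,1])

```text
time_s: 17.75
position: [0.427, -0.2099, 0.1353]
tool_rot: [[0.973, -0.232, 0.0], [-0.232, -0.973, 0.002], [-0.0, -0.002, -1.0]]
ft_force: [0.1, 0.3, 1.4]
grip_width: 0.0859
```

Run:
```python
from h import *
from rig import viewer
go(np.array([.427,-.2105,.041]),down(-1.80+np.pi/2))
for n in("scene","top"):
    d=viewer.get_image(n); np.savez(n+"10.npz",**d)
go(np.array([.427,-.2105,.041]),down(-1.80+np.pi/2))
cv2.imwrite("pics/s10.png",cv2.resize(cv2.convertScaleAbs(load("scene10")["pixels"][100:200,170:280],alpha=1.5),None,fx=7,fy=6,interpolation=cv2.INTER_CUBIC))
```

```text
t 17.75 pos [ 0.427  -0.2099  0.1353] turn [-0.002   0.     -0.0054] slide(now) [0.0001 0.0008 0.0943] slide(after) [0.0001 0.0006 0.0943] F [0.1 0.3 1.4] w 0.0859
t 17.85 pos [ 0.4278 -0.2092  0.1362] turn [-0.0009 -0.0019 -0.003 ] slide(now) [-0.0007  0.0015  0.0951] slide(after) [-0.0005  0.0014  0.0952] F [-0.2  0.   0.4] w 0.0853
```

View pics/s10.png

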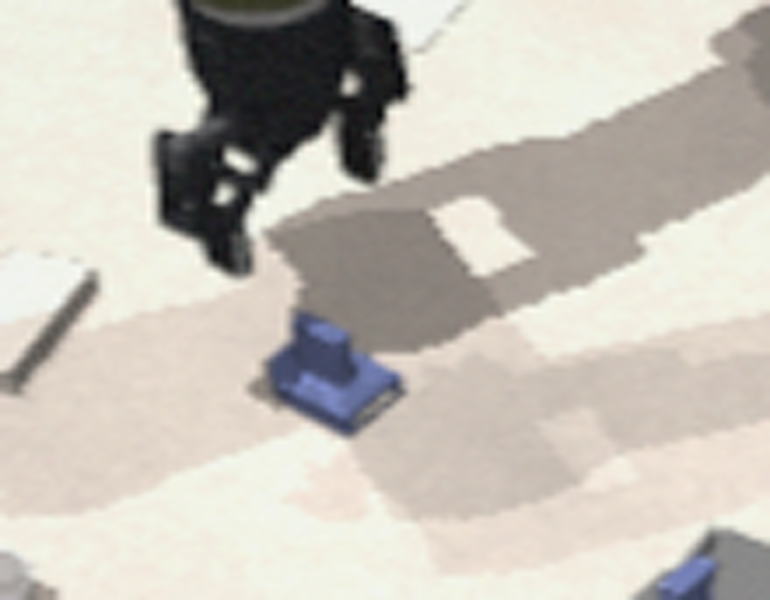

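Descend to about 15 mm above grasp height, then check.

Request:
jog_arm(dr=[[0,0,-0.003],[0,0,0],[0,0,0],[0,0,0],[0,0,0],[0,0,0],[0,0,0],[0,0,0],[0,0,0],[0,0,0]], slide=[[-0.0005,0.0014,0.02],[0,0,0.03],[0,0,0.02],[0,0,0.015],[0,0,0],[0,0,0],[0,0,0],[0,0,0],[0,0,0],[0,0,0]], gripper=[1,1,1,1,1,1,1,1,1,1])

```text
time_s: 18.85
position: [0.4268, -0.2111, 0.0515]
tool_rot: [[0.974, -0.228, 0.002], [-0.228, -0.974, -0.0], [0.002, -0.0, -1.0]]
ft_force: [0.5, -0.7, 0.0]
grip_width: 0.0851
```

Run:
```python
from h import *
from rig import viewer
for n in("scene",):
    d=viewer.get_image(n); np.savez(n+"11.npz",**d)
go(np.array([.427,-.2105,.0402]),down(-1.80+np.pi/2))
d=load("scene11");z=cv2.resize(cv2.convertScaleAbs(d["pixels"][130:190,190:260],alpha=1.5),None,fx=10,fy=10,interpolation=cv2.INTER_CUBIC)
from rig import observe
s=observe();tp=np.array(s["position"]);R=np.array(s["tool_rot"])
for v in [(.0427,0,-.002),(-.0427,0,-.002),(0,0,-.002)]:
    q=(proj(d,tp+R@np.array(v))[0]-[190,130]+[.9,0]+.5)*10-.5; cv2.circle(z,tuple(np.round(q).astype(int)),4,(0,0,255),-1)
cv2.imwrite("pics/s11.png",z)
```

```text
t 18.9 pos [ 0.4267 -0.2111  0.0514] turn [-0.0005 -0.0022 -0.0008] slide(now) [ 0.0001 -0.0006  0.0112] slide(after) [ 0.0001 -0.0006  0.0112] F [-0.2 -0.   0.9] w 0.0857
```

View pics/s11.png

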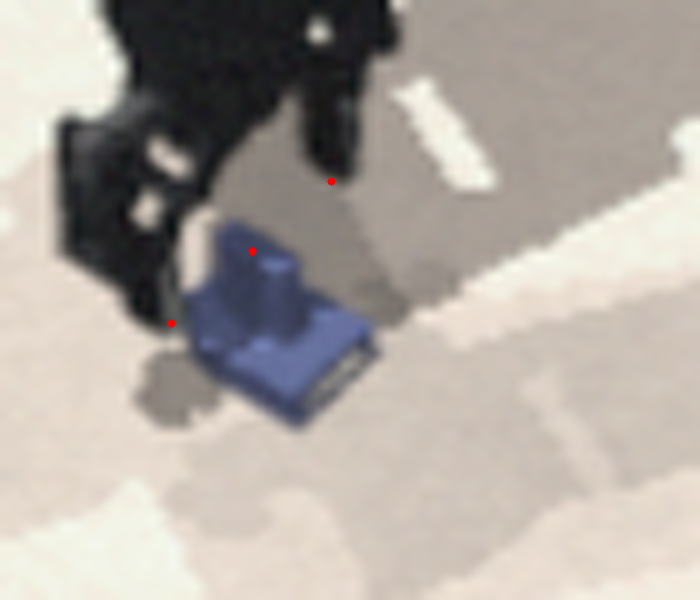

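Request:
jog_arm(dr=[[0,-0.002,0],[0,0,0],[0,0,0],[0,0,0],[0,0,0],[0,0,0],[0,0,0],[0,0,0],[0,0,0],[0,0,0]], slide=[[0,0,0.006],[0,0,0.005],[0,0,0],[0,0,0],[0,0,0],[0,0,0],[0,0,0],[0,0,0],[0,0,0],[0,0,0]], gripper=[1,1,1,-1,-1,-1,-1,-1,-1,-1], force=40)

```text
time_s: 19.9
position: [0.4267, -0.211, 0.0402]
tool_rot: [[0.974, -0.228, 0.0], [-0.228, -0.974, 0.001], [-0.0, -0.001, -1.0]]
ft_force: [-1.0, 0.3, 1.0]
grip_width: 0.0113
```

Run:
```python
from h import *
from rig import viewer
for n in("scene",):
    d=viewer.get_image(n); np.savez(n+"12.npz",**d)
go(np.array([.427,-.2105,.0402]),down(-1.80+np.pi/2))
d=load("scene12");z=cv2.resize(cv2.convertScaleAbs(d["pixels"][130:190,190:260],alpha=1.5),None,fx=10,fy=10,interpolation=cv2.INTER_CUBIC)
cv2.imwrite("pics/s12.png",z)
```

```text
t 19.95 pos [ 0.4267 -0.211   0.0402] turn [-0.0007  0.0001 -0.0007] slide(now) [ 0.0002 -0.0005 -0.    ] slide(after) [ 0.0002 -0.0005 -0.    ] F [ 0.2  0.1 -0.5] w 0.0114
```

View pics/s12.png

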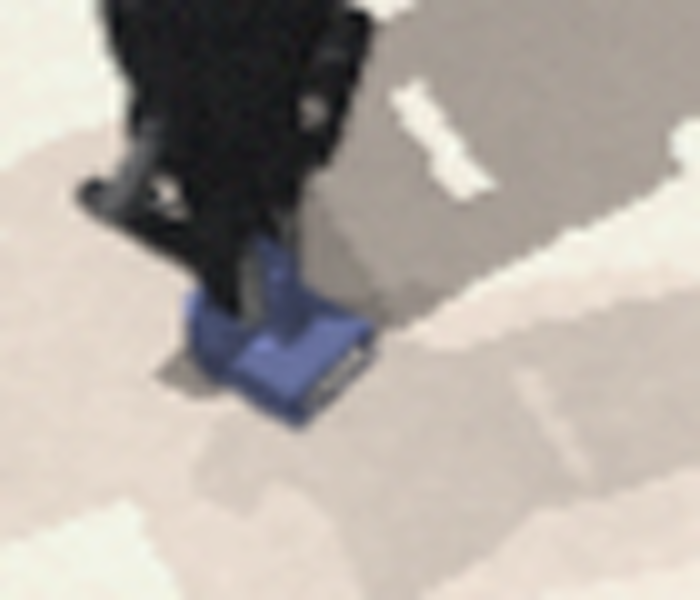

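Request:
jog_arm(dr=[[0,0,0],[0,0,0],[0,0,0],[0,0,0],[0,0,0],[0,0,0],[0,0,0],[0,0,0],[0,0,0],[0,0,0]], slide=[[0,0,-0.01],[0,0,-0.03],[0,0,-0.04],[0,0,-0.04],[0,0,0],[0,0,0],[0,0,0],[0,0,0],[0,0,0],[0,0,0]], gripper=[-1,-1,-1,-1,-1,-1,-1,-1,-1,-1])

```text
time_s: 20.95
position: [0.4266, -0.211, 0.1596]
tool_rot: [[0.974, -0.228, -0.001], [-0.228, -0.974, 0.002], [-0.001, -0.001, -1.0]]
ft_force: [-0.1, 0.6, -0.5]
grip_width: 0.0112
```

Run:
```python
from h import *
from rig import observe
p,R=tcp_for(-.12,.05,1,rail=[.546,.0499,-.135]); print(p); go(p,R); print(observe()['q'])
```

```text
[0.40801047 0.06864259 0.10606822]
t 20.95 pos [ 0.4266 -0.211   0.1596] turn [-0.2002  0.2178 -1.6553] slide(now) [-0.0817 -0.268   0.054 ] slide(after) [ 0.2746 -0.068   0.0372] F [-0.1  0.6 -0.5] w 0.0112
[-4.06295370e+01  1.93505729e+01  9.34240322e+01  3.47249071e-02
  6.73225507e+01 -2.74686091e+01]
```

Request:
jog_arm(dr=[[-0.0167,0.0181,-0.138],[-0.0167,0.0181,-0.138],[-0.0167,0.0181,-0.138],[-0.0167,0.0181,-0.138],[-0.0167,0.0181,-0.138],[-0.0167,0.0181,-0.138],[-0.0167,0.0181,-0.138],[-0.0167,0.0181,-0.138],[-0.0167,0.0181,-0.138],[-0.0167,0.0181,-0.138]], slide=[[0,0,0],[0,0,0],[0,0,0],[0,0,0],[0,0,0],[0,0,0],[0,0,0],[0,0,0],[0,0,0],[0,0,0]], gripper=[-1,-1,-1,-1,-1,-1,-1,-1,-1,-1])

```text
time_s: 21.95
position: [0.4266, -0.2109, 0.1599]
tool_rot: [[0.394, 0.893, 0.217], [0.919, -0.39, -0.061], [0.03, 0.223, -0.974]]
ft_force: [-0.4, -0.1, -0.5]
grip_width: 0.0114
```

Request:
jog_arm(dr=[[-0.0167,0.0181,-0.138],[-0.0167,0.0181,-0.138],[0,0,0],[0,0,0],[0,0,0],[0,0,0],[0,0,0],[0,0,0],[0,0,0],[0,0,0]], slide=[[0,0,0],[0,0,0],[0.039,-0.0097,0.005],[0.039,-0.0097,0.005],[0.039,-0.0097,0.005],[0.039,-0.0097,0.005],[0.039,-0.0097,0.005],[0.039,-0.0097,0.005],[0.04,-0.0097,0.007],[0,0,0]], gripper=[-1,-1,-1,-1,-1,-1,-1,-1,-1,-1])

```text
time_s: 22.95
position: [0.4062, 0.0719, 0.1054]
tool_rot: [[0.128, 0.959, 0.254], [0.992, -0.123, -0.034], [-0.001, 0.257, -0.967]]
ft_force: [0.4, -0.4, -1.5]
grip_width: 0.011
```

```bash
sed -i 's/^RAIL=.*/RAIL=[.546,.0499,-.135]/' h.py
python3 - <<'E'
from h import *
from rig import observe
st(jaw=1,along=0)
p,R=tcp_for(-.075,.014,1); go(p,R); print(np.round(observe()['q'],1))
E
```

```text
t 22.95 rail xc -0.1224 y 0.0030 bottom 0.0499 turn [-0.0023 -0.0009  0.007 ] F rail [ 0.  -0.3 -1.5] M [ 0.05  0.16 -0.06] w 0.011
t 22.95 pos [0.4062 0.0719 0.1054] turn [-0.0023 -0.0009  0.007 ] slide(now) [-0.0034  0.0474  0.0358] slide(after) [-0.003   0.0474  0.0359] F [ 0.4 -0.4 -1.5] w 0.011
[ -6.3  14.4 116.3  -0.5  34.5 -88.6]
```

Request:
jog_arm(dr=[[-0.0023,-0.0009,0.007],[0,0,0],[0,0,0],[0,0,0],[0,0,0],[0,0,0],[0,0,0],[0,0,0],[0,0,0],[0,0,0]], slide=[[0,0,0],[-0.003,0.024,0.012],[0,0.0235,0.012],[0,0,0.012],[0,0,0],[0,0,0],[0,0,0],[0,0,0],[0,0,0],[0,0,0]], gripper=[-1,-1,-1,-1,-1,-1,-1,-1,-1,-1])

```text
time_s: 23.95
position: [0.4622, 0.0572, 0.0844]
tool_rot: [[0.141, 0.955, 0.26], [0.99, -0.136, -0.037], [-0.0, 0.262, -0.965]]
ft_force: [-0.4, 0.3, -1.0]
grip_width: 0.0113
```

Run:
```python
from h import *
from ov2 import *
from rig import observe,viewer
for n in("scene","top"):
    d=viewer.get_image(n); np.savez(n+"13.npz",**d)
st(jaw=1,along=0)
s=observe(); tp=np.array(s["position"]);tR=np.array(s["tool_rot"])
ov2("scene13",RAIL,tp,tR,0,(255,165),(40,46),16,"pics/o13s.png",jaw=1,bias=(.6,-.1))
ov2("top13",RAIL,tp,tR,0,(207,190),(46,40),15,"pics/o13t.png",jaw=1,bias=(.6,0))
```

```text
t 24.05 rail xc -0.0723 y -0.0040 bottom 0.0146 turn [ 0.0032  0.0019 -0.006 ] F rail [ 0.8  0.2 -0.9] M [ 0.01  0.18 -0.  ] w 0.0112
```

View pics/o13s.png

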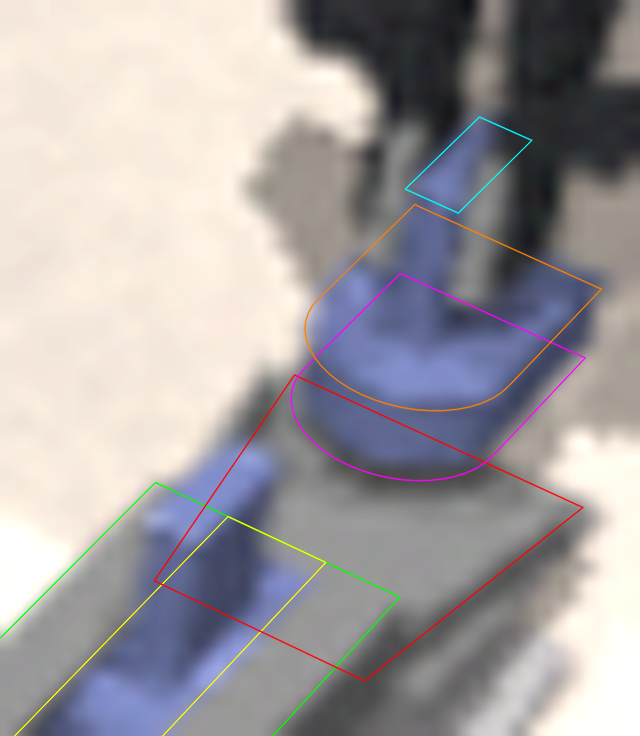

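View pics/o13t.png

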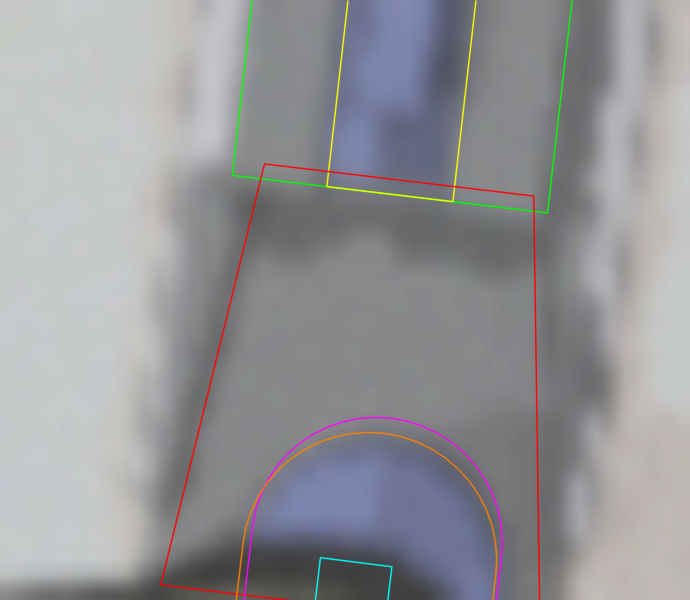

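Request:
jog_arm(dr=[[0.0032,0.0019,-0.006],[0,0,0],[0,0,0],[0,0,0],[0,0,0],[0,0,0],[0,0,0],[0,0,0],[0,0,0],[0,0,0]], slide=[[0.004,0,0],[0,0,0],[0,0,0.003],[0,0,0.003],[0,0,0.003],[0,0,0.002],[0,0,0],[0,0,0],[0,0,0],[0,0,0]], gripper=[-1,-1,-1,-1,-1,-1,-1,-1,-1,-1])

```text
time_s: 25.05
position: [0.4656, 0.0607, 0.0736]
tool_rot: [[0.135, 0.957, 0.256], [0.991, -0.13, -0.035], [-0.0, 0.259, -0.966]]
ft_force: [0.5, 0.3, -0.3]
grip_width: 0.0111
```

Run:
```python
from h import *
st(jaw=1,along=.002)
```

```text
t 25.05 rail xc -0.0742 y -0.0001 bottom 0.0036 turn [ 0.      0.0001 -0.    ] F rail [ 0.3  0.4 -0.4] M [ 0.05  0.12 -0.01] w 0.0111
```

Request:
jog_arm(dr=[[0,0,0],[0,0,0],[0,0,0],[0,0,0],[0,0,0],[0,0,0],[0,0,0],[0,0,0],[0,0,0],[0,0,0]], slide=[[0,0.006,0.0023],[0,0.006,0],[0,0.006,0],[0,0.006,0],[0,0.006,0],[0,0.006,0],[0,0.006,0],[0,0.006,0],[0,0,0],[0,0,0]], gripper=[-1,-1,-1,-1,-1,-1,-1,-1,-1,-1])

```text
time_s: 26.05
position: [0.5122, 0.0544, 0.0837]
tool_rot: [[0.135, 0.957, 0.256], [0.991, -0.13, -0.035], [-0.0, 0.259, -0.966]]
ft_force: [-0.7, -0.2, 0.4]
grip_width: 0.0113
```

Run:
```python
from h import *
st(jaw=1,along=.002)
```

```text
t 26.05 rail xc -0.0262 y -0.0001 bottom 0.0012 turn [-0.      0.0001 -0.    ] F rail [-0.5 -0.3  0.6] M [ 0.03  0.26 -0.02] w 0.0113
```

Request:
jog_arm(dr=[[0,0,0],[0,0,0],[0,0,0],[0,0,0],[0,0,0],[0,0,0],[0,0,0],[0,0,0],[0,0,0],[0,0,0]], slide=[[0,0.004,0],[0,0.004,0],[0,0.004,0],[0,0.004,0],[0,0.004,0],[0,0.004,0],[0,0.004,0],[0,0.004,0],[0,0,0],[0,0,0]], gripper=[-1,-1,-1,-1,-1,-1,-1,-1,-1,-1])

```text
time_s: 27.05
position: [0.5429, 0.0502, 0.092]
tool_rot: [[0.135, 0.957, 0.257], [0.991, -0.13, -0.035], [-0.0, 0.259, -0.966]]
ft_force: [-0.1, 0.3, -0.8]
grip_width: 0.0113
```

Run:
```python
from h import *
st(jaw=1,along=.002)
from rig import viewer
d=viewer.get_image("scene"); np.savez("scene14.npz",**d)
cv2.imwrite("pics/s14.png",cv2.resize(cv2.convertScaleAbs(d["pixels"][150:250,220:330],alpha=1.5),None,fx=7,fy=6,interpolation=cv2.INTER_CUBIC))
```

```text
t 27.05 rail xc 0.0058 y -0.0001 bottom 0.0012 turn [ 0.0001  0.0001 -0.0001] F rail [-0.3  0.3 -0.7] M [0.14 0.14 0.04] w 0.0113
```

View pics/s14.png

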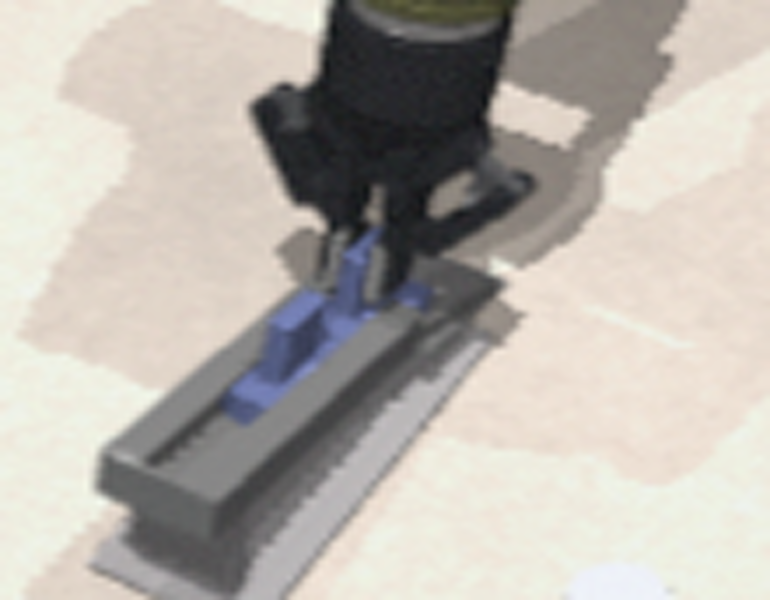

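Request:
jog_arm(dr=[[0,0,0],[0,0,0],[0,0,0],[0,0,0],[0,0,0],[0,0,0],[0,0,0],[0,0,0],[0,0,0],[0,0,0]], slide=[[0,0.005,0],[0,0.005,0],[0,0.005,0],[0,0.005,0],[0,0.005,0],[0,0.005,0],[0,0.005,0],[0,0.005,0],[0,0,0],[0,0,0]], gripper=[-1,-1,-1,-1,-1,-1,-1,-1,-1,-1])

```text
time_s: 28.1
position: [0.5811, 0.045, 0.1023]
tool_rot: [[0.135, 0.957, 0.256], [0.991, -0.13, -0.035], [-0.0, 0.259, -0.966]]
ft_force: [0.3, -0.1, -0.4]
grip_width: 0.0119
```

Run:
```python
from h import *
st(jaw=1,along=.002)
```

```text
t 28.1 rail xc 0.0458 y -0.0001 bottom 0.0012 turn [ 0.      0.0001 -0.    ] F rail [ 0.2 -0.1 -0.5] M [ 0.03  0.21 -0.03] w 0.0119
```

Request:
jog_arm(dr=[[0,0,0],[0,0,0],[0,0,0],[0,0,0],[0,0,0],[0,0,0],[0,0,0],[0,0,0],[0,0,0],[0,0,0]], slide=[[0,0.004,0],[0,0.004,0],[0,0.004,0],[0,0.004,0],[0,0.003,0],[0,0,0],[0,0,0],[0,0,0],[0,0,0],[0,0,0]], gripper=[-1,-1,-1,-1,-1,-1,-1,-1,-1,-1])

```text
time_s: 29.1
position: [0.5991, 0.0426, 0.1072]
tool_rot: [[0.135, 0.957, 0.256], [0.991, -0.13, -0.035], [-0.0, 0.259, -0.966]]
ft_force: [-0.0, 0.4, -0.9]
grip_width: 0.0116
```

Run:
```python
from h import *
st(jaw=1,along=.002)
from ov2 import *
from rig import viewer,observe
d=viewer.get_image("scene"); np.savez("scene15.npz",**d)
s=observe(); tp=np.array(s["position"]);tR=np.array(s["tool_rot"])
ov2("scene15",RAIL,tp,tR,0.002,(225,165),(80,85),7,"pics/o15s.png",jaw=1,bias=(.6,-.1))
```

```text
t 29.1 rail xc 0.0646 y -0.0001 bottom 0.0012 turn [-0.0003  0.     -0.0001] F rail [-0.3  0.4 -0.9] M [ 0.03  0.22 -0.  ] w 0.0116
```

View pics/o15s.png

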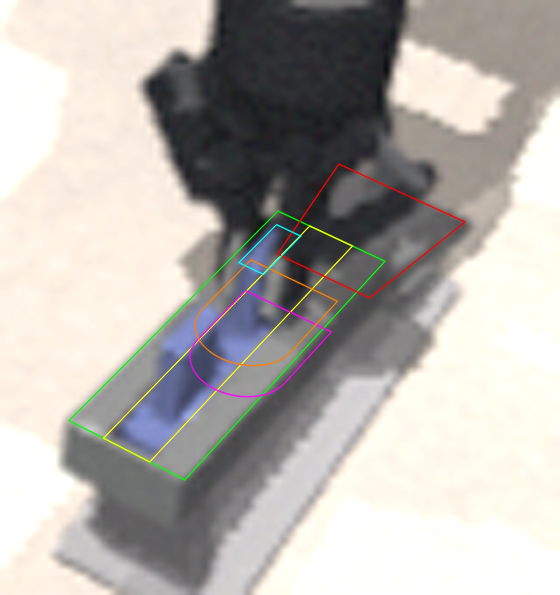

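Request:
jog_arm(dr=[[0,0,0],[0,0,0],[0,0,0],[0,0,0],[0,0,0],[0,0,0],[0,0,0],[0,0,0],[0,0,0],[0,0,0]], slide=[[0,0.003,0],[0,0,0],[0,0,0],[0,0,0],[0,0,0],[0,0,0],[0,0,0],[0,0,-0.02],[0,0,-0.03],[0,0,-0.03]], gripper=[-1,-1,0,0,0,0,0,0,0,0])

```text
time_s: 30.15
position: [0.5812, 0.045, 0.1859]
tool_rot: [[0.135, 0.957, 0.255], [0.991, -0.13, -0.035], [-0.0, 0.258, -0.966]]
ft_force: [-0.1, 0.4, 0.8]
grip_width: 0.0427
```

Request:
jog_arm(dr=[[0,0,0],[0,0,0],[0,0,0],[0,0,0],[0,0,0],[0,0,0],[0,0,0],[0,0,0],[0,0,0],[0,0,0]], slide=[[0,0,-0.03],[0.03,-0.03,-0.02],[0.04,-0.02,-0.01],[0.04,-0.02,0],[0.04,-0.02,0],[0.04,-0.02,0],[0.03,-0.02,0],[0,0,0],[0,0,0],[0,0,0]], gripper=[0,0,0,0,0,0,0,0,0,0])

```text
time_s: 31.15
position: [0.4719, 0.2813, 0.2098]
tool_rot: [[0.136, 0.957, 0.257], [0.991, -0.131, -0.035], [-0.0, 0.259, -0.966]]
ft_force: [-0.2, -0.6, 1.4]
grip_width: 0.0426
```

Run:
```python
from h import *
from rig import viewer,observe
print(observe()["time_s"],observe()["position"])
for n in("scene","top"):
    d=viewer.get_image(n); np.savez(n+"16.npz",**d)
    cv2.imwrite(f"pics/{n}16.png",d["pixels"])
d=load("scene16");a=cv2.resize(cv2.convertScaleAbs(d["pixels"][175:255,225:305],alpha=1.5),None,fx=7,fy=7,interpolation=cv2.INTER_CUBIC)
cv2.imwrite("pics/s16.png",a)
d=load("top16");cv2.imwrite("pics/t16.png",cv2.resize(cv2.convertScaleAbs(d["pixels"][125:240,195:275],alpha=1.8),None,fx=5,fy=5,interpolation=cv2.INTER_CUBIC))
```

```text
31.15 [0.47187445 0.28125601 0.20980059]
```

View pics/s16.png

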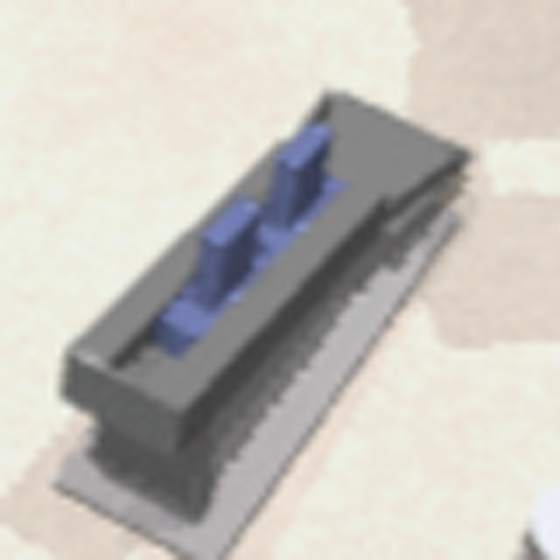

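View pics/t16.png

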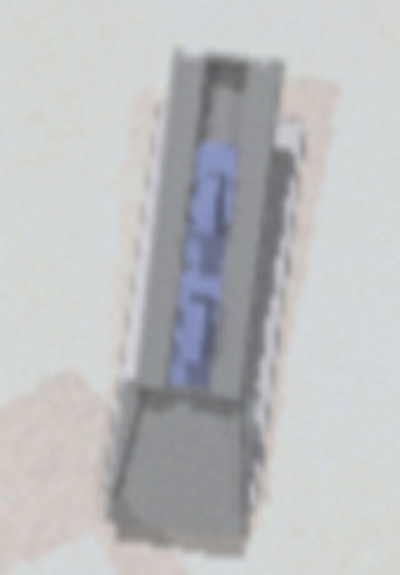

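View pics/scene16.png

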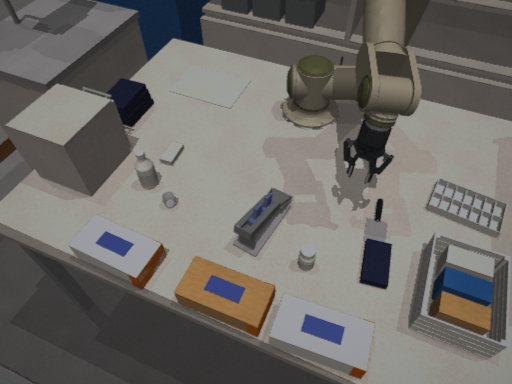

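Run:
```python
from ov2 import *
for n,off,sz,f,b in(("scene16",(225,175),(80,80),7,(.8,0)),("top16",(195,125),(80,115),5,(.5,0))):
    d=load(n); z=cv2.convertScaleAbs(cv2.resize(d["pixels"][off[1]:off[1]+sz[1],off[0]:off[0]+sz[0]],None,fx=f,fy=f,interpolation=cv2.INTER_CUBIC),alpha=1.6)
    for xc,c in((.035,(0,255,0)),(.099,(0,255,255))):
        for I in([1,3,7,5],):
            q=((proj(d,railpt(RAIL,G[I]+[xc,0,.0285]))+b-off+.5)*f-.5); cv2.polylines(z,[np.round(q*16).astype(int)],True,c,1,cv2.LINE_AA,4)
    cv2.imwrite(f"pics/f_{n}.png",z)
```

```text
(no output)
```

View pics/f_scene16.png

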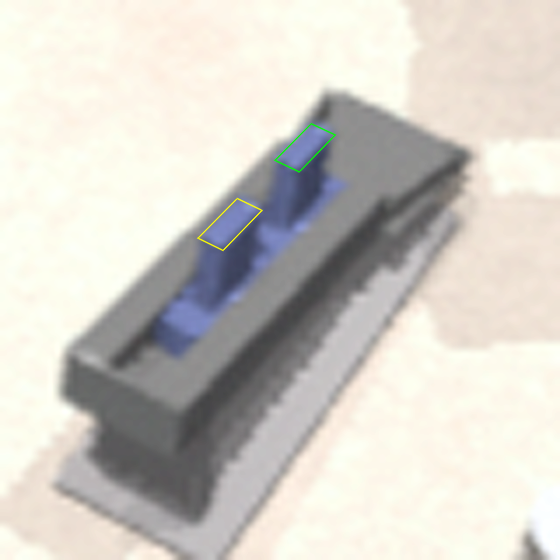

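View pics/f_top16.png

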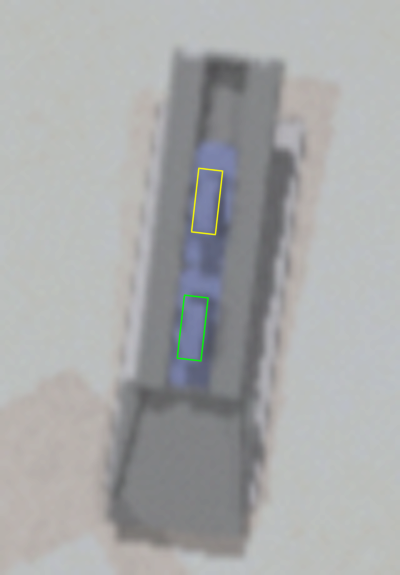

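Both grip-plate tops match rail x ≈ 35 mm and 99 mm, the positions expected with the cassettes resting on a shut flap. The bystanders look unmoved and the arm is clear, so I'm handing in.

```bash
python3 -c "
from rig import env
print(env.close_job())"
```

```text
the job is handed in; nothing more can be done
None
```

Both cassettes are in the rail, nose first, and I handed the job in at about 31 s of the 66 s allowed.

I took each cassette by its grip plate, turned and tilted it to the rail, and pushed it in to about x = 68–72 mm. There I let go and it slid back. The wrist force stayed within 2–3 N, about the sensor noise, in every reading I took.

**Final positions:** after the arm withdrew, the grip plates matched centres near x = 35 mm and 99 mm on the middle line in both camera views. Those are the positions expected with the cassettes resting on a shut flap. I could not see the flap itself, so its being shut is inferred from the cassettes not sliding back out.

**Bystanders:** they looked unmoved in the last scene picture. I judged this by eye and did not measure it.

**Disagreements:** the two cameras put the rail about 5 mm apart across its width. I corrected for this by comparing each held cassette with the rail in the same picture. Each cassette also sat about 2 mm behind where I assumed in the grip, which made no difference to the result.

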